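# Find and replace the binding castor of the gas bottle's rolling stand

### The job

The gas bottle's rolling stand lies upside down on the worktop because one of its three castors binds. Flick each of the three wheels round by hand, one way: a free wheel runs on more than a full turn, the bad one drags and stops at once (turn it an eighth of a turn to be sure). Pull only the bad castor out and lay it in the steel dish, then push the spare from the carton fully home in its place; keep under 12 N on a tyre and under 25 N on a socket, and leave everything else alone.

Things in the scene. Friction and masses are not known exactly. Their poses are not given: they have to be found in the camera images.
- stand: round grey plastic rolling stand, upside down and fast on the worktop: 256 mm in diameter, plate 14 mm and skirt 24 mm high, with three square socket bosses 34 mm wide, their top faces 48 mm above the worktop, 88 mm from its middle, 120 degrees apart. Origin at the middle of its underside, z up
- socket_1 (a point): mouth of a castor socket, in the middle of the boss's top face; an upright round hole 12 mm in diameter, 30 mm deep, with two sprung grips in it 12 mm down
- socket_2 (a point): mouth of a castor socket, in the middle of the boss's top face; an upright round hole 12 mm in diameter, 30 mm deep, with two sprung grips in it 12 mm down
- socket_3 (a point): mouth of a castor socket, in the middle of the boss's top face; an upright round hole 12 mm in diameter, 30 mm deep, with two sprung grips in it 12 mm down
- castor_1: plug-in castor, one of three alike in the upturned stand; the binding one cannot be told by eye. Origin on the stem's axis in the flange's seat face (when seated, on its socket's mouth); z points up to the wheel. Stem below: 10 mm in diameter, 26 mm long, last 4 mm tapering to 7 mm. Flange above: 28 mm in diameter, 3 mm thick. About 95 g. See castor_2 for wheel and fork
- castor_2: like castor_1. On every castor the steel fork is 24 mm wide over its cheeks (along y), which reach from 10 to 42 mm above the origin and are 18 mm wide; the wheel, 16 mm wide, has its axle along y, 8 mm towards +x from the stem and 35 mm above the origin. Its rubber tyre, 45 mm when new, is worn unevenly: 40 to 45 mm; it yields about 0.1 mm per newton
- castor_3: like castor_1. Every castor can be swivelled in its socket about the stem, stiffly. Sprung grips in the socket hold the stem: it takes a steady pull of some newtons (under 15 N) to draw it and a push of as much to seat it; its weight alone does not seat it. Held across the cheeks a drawn castor hangs upright
- castor_1_spin (a joint): turning angle (rad) of the wheel of castor_1, near 0 at the start, growing as the tyre's top moves towards the castor's +x; no stops. A free-running wheel takes under 0.1 N at the rim and coasts on for some tenths of a second or more when let go; the binding one takes about 2.5 N at the rim all the way and stops at once
- castor_2_spin (a joint): the same for castor_2
- castor_3_spin (a joint): the same for castor_3
- castor_1_wheel: the wheel of castor_1; origin in its middle, y along the axle. With under about 5 N on the tyre a fingertip may slip on the binding one instead of turning it
- castor_2_wheel: the wheel of castor_2, likewise
- castor_3_wheel: the wheel of castor_3, likewise
- carton: cardboard carton insert, fast on the worktop, 100 x 64 mm, 40 mm high (origin in the middle of its underside), with two 14 mm round holes 24 mm either side of the middle along x; the spare stands in one, the other is empty
- spare: new free-running castor, same as castor_1 in shape, sizes and origin; it stands loosely with its stem in a hole of the carton, flange on the carton's top, wheel up
- dish: open oblong steel dish for the bad castor, fast on the worktop, 190 mm (x) by 150 mm (y) outside, 45 mm high, walls and floor 4 mm; origin in the middle of its underside
- jar: bystander: closed glass jar, 72 mm in diameter, 85 mm high; origin at its underside; leave it alone
- mug: bystander: blue mug, 80 mm in diameter, 90 mm high; origin at its underside; leave it alone
- pepper_mill: bystander: dark wooden pepper mill, 54 mm in diameter, 150 mm high; origin at its underside; leave it alone
- screwdriver: bystander: screwdriver with yellow handle, 200 mm long, lying; origin at its underside; leave it alone
- spatula: bystander: spatula with wooden handle, 240 mm long, lying; origin at its underside; leave it alone
- trivet: bystander: cork coaster, 120 mm in diameter, 10 mm thick; origin at its underside; leave it alone
- oil_spray: bystander: amber oil spray bottle with white head, 48 mm in diameter, 175 mm high; origin at its underside; leave it alone
Mind the look-alikes: they are no part of the job. Leave any green or red look-alike of the spare alone.

How it is judged:
On the way, in this order (a step that is already met when the one before it is completed fails the run):
1. each of the three wheels has been turned by hand ((value of joint castor_1_spin above 0.6 rad or value of joint castor_1_spin below -0.6 rad) and (value of joint castor_2_spin above 0.6 rad or value of joint castor_2_spin below -0.6 rad) and (value of joint castor_3_spin above 0.6 rad or value of joint castor_3_spin below -0.6 rad)), for 0.05 s.
2. a castor lies released in the dish (((x of castor_1 in the frame of dish between -0.095 and 0.095 m and y of castor_1 in the frame of dish between -0.075 and 0.075 m and z of castor_1 in the frame of dish below 0.06 m and linear speed of castor_1 below 0.05 m/s and contact force between the fingers and castor_1 below 0.1 N) or (x of castor_2 in the frame of dish between -0.095 and 0.095 m and y of castor_2 in the frame of dish between -0.075 and 0.075 m and z of castor_2 in the frame of dish below 0.06 m and linear speed of castor_2 below 0.05 m/s and contact force between the fingers and castor_2 below 0.1 N) or (x of castor_3 in the frame of dish between -0.095 and 0.095 m and y of castor_3 in the frame of dish between -0.075 and 0.075 m and z of castor_3 in the frame of dish below 0.06 m and linear speed of castor_3 below 0.05 m/s and contact force between the fingers and castor_3 below 0.1 N))), for 0.2 s.
At the end, for the whole second after the job is handed in: One castor lies still in the dish; the spare and the two others, whose wheels have run on freely over a full turn from zero, sit in the sockets: upright within 0.06 rad, within 3 mm of the socket's centre, flange within 2 mm of its face; all released ((((x of castor_1 in the frame of dish between -0.095 and 0.095 m and y of castor_1 in the frame of dish between -0.075 and 0.075 m and z of castor_1 in the frame of dish below 0.06 m and linear speed of castor_1 below 0.05 m/s and contact force between the fingers and castor_1 below 0.1 N) and (((horizontal distance between castor_2 and socket_1 below 0.003 m and z of castor_2 in the frame of socket_1 between -0.002 and 0.002 m and angle between castor_2's own z axis and vertical below 0.06 rad) or (horizontal distance between castor_2 and socket_2 below 0.003 m and z of castor_2 in the frame of socket_2 between -0.002 and 0.002 m and angle between castor_2's own z axis and vertical below 0.06 rad) or (horizontal distance between castor_2 and socket_3 below 0.003 m and z of castor_2 in the frame of socket_3 between -0.002 and 0.002 m and angle between castor_2's own z axis and vertical below 0.06 rad)) and (value of joint castor_2_spin above 6.28 rad or value of joint castor_2_spin below -6.28 rad)) and (((horizontal distance between castor_3 and socket_1 below 0.003 m and z of castor_3 in the frame of socket_1 between -0.002 and 0.002 m and angle between castor_3's own z axis and vertical below 0.06 rad) or (horizontal distance between castor_3 and socket_2 below 0.003 m and z of castor_3 in the frame of socket_2 between -0.002 and 0.002 m and angle between castor_3's own z axis and vertical below 0.06 rad) or (horizontal distance between castor_3 and socket_3 below 0.003 m and z of castor_3 in the frame of socket_3 between -0.002 and 0.002 m and angle between castor_3's own z axis and vertical below 0.06 rad)) and (value of joint castor_3_spin above 6.28 rad or value of joint castor_3_spin below -6.28 rad)) and ((horizontal distance between spare and socket_1 below 0.003 m and z of spare in the frame of socket_1 between -0.002 and 0.002 m and angle between spare's own z axis and vertical below 0.06 rad) or (horizontal distance between spare and socket_2 below 0.003 m and z of spare in the frame of socket_2 between -0.002 and 0.002 m and angle between spare's own z axis and vertical below 0.06 rad) or (horizontal distance between spare and socket_3 below 0.003 m and z of spare in the frame of socket_3 between -0.002 and 0.002 m and angle between spare's own z axis and vertical below 0.06 rad)) and linear speed of spare below 0.05 m/s) or ((x of castor_2 in the frame of dish between -0.095 and 0.095 m and y of castor_2 in the frame of dish between -0.075 and 0.075 m and z of castor_2 in the frame of dish below 0.06 m and linear speed of castor_2 below 0.05 m/s and contact force between the fingers and castor_2 below 0.1 N) and (((horizontal distance between castor_1 and socket_1 below 0.003 m and z of castor_1 in the frame of socket_1 between -0.002 and 0.002 m and angle between castor_1's own z axis and vertical below 0.06 rad) or (horizontal distance between castor_1 and socket_2 below 0.003 m and z of castor_1 in the frame of socket_2 between -0.002 and 0.002 m and angle between castor_1's own z axis and vertical below 0.06 rad) or (horizontal distance between castor_1 and socket_3 below 0.003 m and z of castor_1 in the frame of socket_3 between -0.002 and 0.002 m and angle between castor_1's own z axis and vertical below 0.06 rad)) and (value of joint castor_1_spin above 6.28 rad or value of joint castor_1_spin below -6.28 rad)) and (((horizontal distance between castor_3 and socket_1 below 0.003 m and z of castor_3 in the frame of socket_1 between -0.002 and 0.002 m and angle between castor_3's own z axis and vertical below 0.06 rad) or (horizontal distance between castor_3 and socket_2 below 0.003 m and z of castor_3 in the frame of socket_2 between -0.002 and 0.002 m and angle between castor_3's own z axis and vertical below 0.06 rad) or (horizontal distance between castor_3 and socket_3 below 0.003 m and z of castor_3 in the frame of socket_3 between -0.002 and 0.002 m and angle between castor_3's own z axis and vertical below 0.06 rad)) and (value of joint castor_3_spin above 6.28 rad or value of joint castor_3_spin below -6.28 rad)) and ((horizontal distance between spare and socket_1 below 0.003 m and z of spare in the frame of socket_1 between -0.002 and 0.002 m and angle between spare's own z axis and vertical below 0.06 rad) or (horizontal distance between spare and socket_2 below 0.003 m and z of spare in the frame of socket_2 between -0.002 and 0.002 m and angle between spare's own z axis and vertical below 0.06 rad) or (horizontal distance between spare and socket_3 below 0.003 m and z of spare in the frame of socket_3 between -0.002 and 0.002 m and angle between spare's own z axis and vertical below 0.06 rad)) and linear speed of spare below 0.05 m/s) or ((x of castor_3 in the frame of dish between -0.095 and 0.095 m and y of castor_3 in the frame of dish between -0.075 and 0.075 m and z of castor_3 in the frame of dish below 0.06 m and linear speed of castor_3 below 0.05 m/s and contact force between the fingers and castor_3 below 0.1 N) and (((horizontal distance between castor_1 and socket_1 below 0.003 m and z of castor_1 in the frame of socket_1 between -0.002 and 0.002 m and angle between castor_1's own z axis and vertical below 0.06 rad) or (horizontal distance between castor_1 and socket_2 below 0.003 m and z of castor_1 in the frame of socket_2 between -0.002 and 0.002 m and angle between castor_1's own z axis and vertical below 0.06 rad) or (horizontal distance between castor_1 and socket_3 below 0.003 m and z of castor_1 in the frame of socket_3 between -0.002 and 0.002 m and angle between castor_1's own z axis and vertical below 0.06 rad)) and (value of joint castor_1_spin above 6.28 rad or value of joint castor_1_spin below -6.28 rad)) and (((horizontal distance between castor_2 and socket_1 below 0.003 m and z of castor_2 in the frame of socket_1 between -0.002 and 0.002 m and angle between castor_2's own z axis and vertical below 0.06 rad) or (horizontal distance between castor_2 and socket_2 below 0.003 m and z of castor_2 in the frame of socket_2 between -0.002 and 0.002 m and angle between castor_2's own z axis and vertical below 0.06 rad) or (horizontal distance between castor_2 and socket_3 below 0.003 m and z of castor_2 in the frame of socket_3 between -0.002 and 0.002 m and angle between castor_2's own z axis and vertical below 0.06 rad)) and (value of joint castor_2_spin above 6.28 rad or value of joint castor_2_spin below -6.28 rad)) and ((horizontal distance between spare and socket_1 below 0.003 m and z of spare in the frame of socket_1 between -0.002 and 0.002 m and angle between spare's own z axis and vertical below 0.06 rad) or (horizontal distance between spare and socket_2 below 0.003 m and z of spare in the frame of socket_2 between -0.002 and 0.002 m and angle between spare's own z axis and vertical below 0.06 rad) or (horizontal distance between spare and socket_3 below 0.003 m and z of spare in the frame of socket_3 between -0.002 and 0.002 m and angle between spare's own z axis and vertical below 0.06 rad)) and linear speed of spare below 0.05 m/s))); the robot touches nothing.
It fails at once if the tyre of a castor in the stand was pressed by the fingers with over 13 N ((contact force between the fingers and castor_1_wheel above 13 N and not (distance of castor_1 from where it was at the start of the episode above 0.012 m)) or (contact force between the fingers and castor_2_wheel above 13 N and not (distance of castor_2 from where it was at the start of the episode above 0.012 m)) or (contact force between the fingers and castor_3_wheel above 13 N and not (distance of castor_3 from where it was at the start of the episode above 0.012 m))).
It fails at once if a castor was borne on or wrenched in the stand with over 40 N (the grips on its stem, about 5 N, included) (contact force between any of castor_1, castor_2, castor_3, spare and stand above 40 N).
It fails at once if a castor whose wheel ran on freely (over a full turn) was pulled out ((distance of castor_1 from where it was at the start of the episode above 0.012 m and (value of joint castor_1_spin above 6.28 rad or value of joint castor_1_spin below -6.28 rad)) or (distance of castor_2 from where it was at the start of the episode above 0.012 m and (value of joint castor_2_spin above 6.28 rad or value of joint castor_2_spin below -6.28 rad)) or (distance of castor_3 from where it was at the start of the episode above 0.012 m and (value of joint castor_3_spin above 6.28 rad or value of joint castor_3_spin below -6.28 rad))).
It fails at once if more than one castor was pulled out of the stand (distance of each of castor_2, castor_3 from where it was at the start of the episode above 0.012 m or distance of each of castor_1, castor_3 from where it was at the start of the episode above 0.012 m or distance of each of castor_1, castor_2 from where it was at the start of the episode above 0.012 m).
It fails at once if a bystander was moved over 30 mm or tipped (distance of any of jar, mug, pepper_mill, screwdriver, spatula, trivet, oil_spray from where it was at the start of the episode above 0.03 m or angle between any of jar, mug, pepper_mill, oil_spray's own z axis and vertical above 0.5 rad).
It also fails if it takes over 72 s, if anything falls off the work surface, if the arm or the gripper's body presses on something with over 40 N, if the wrist force passes 120 N, or if a joint passes its speed limit or range.

### The arm

A 6-joint arm with a two-finger parallel gripper is mounted at the origin on the work surface. World frame = base frame: x ahead of the robot, y to its left, z up, the work surface at z = 0. Lengths are in m, angles in rad, forces in N, time in s.
With the tool pointing down it reaches from about 0.375 to 0.975 m from the base axis. Payload 3.8 kg.
Tool frame: the origin (TCP) lies where the fingers leave the gripper's body, on its centre line; the fingertips stand 73 mm ahead of it and the grasp point (between the pads) lies 54 mm ahead of it; z points along the fingers, y is the line along which they close (so a half turn about z gives the same grasp; the last joint's range is limited). The gripper opens to 85 mm and grips with 20 to 120 N. Pads are 22 mm wide; open, the fingers measure 114 mm over their backs; the gripper's body (76 mm by 85 mm) begins 54 mm behind the grasp point. The pads swing forward as they close: fully open they stand 13 mm farther back than shut.
Start: joints at [1.215, 0.264, 1.604, -0, 1.274, -0.037], TCP at [0.212, 0.641, 0.304] pointing down, gripper open.
Joint ranges: [-2.63, 2.63], [-0.94, 2.18], [0.31, 2.57], [-1.31, 4.45], [0, 2.66], [-2.55, 2.55]. Speed limits (rad/s): [2.57, 2.57, 3.14, 3.14, 3.14, 3.14].

### API

Orientations are given as a rotation vector (axis times angle).
In Python, from workcell import read_state, viewer, bot gives the robot as it stands.
- The arm moves only by the tool jog_arm, never from a script. Its argument "increments" is a list that holds one entry, the list of rows, each a list of 7 numbers: the shift along the tool's x, y, z in units of 30 mm (1.0 is 30 mm), then the turn, a rotation vector about the tool's x, y, z in units of 6 degrees (1.0 is 6 degrees), then the opening, from -1 (shut) to 1 (fully open). A call has exactly 5 rows; each row shifts and turns the commanded pose from where the row before left it, along the tool's axes as they then stand; what a row does not reach is not made up. A row lasts 1/12 s, in which the tool goes at most 41.7 mm and 7.16 degrees, less where a joint would pass 70% of its speed; a pose out of reach is approached as far as the arm can. A call is refused whole if a number of a shift passes 1 or a number of a turn 1, either way. A call with a gripper value outside its range is refused whole. The fingers move at their own pace and stop on an object; "force" is the grip in N (left out, the last holds). Time passes only in rows, so rows that do not move let the fingers close, or fill a call up. It gives the time, the measured TCP pose, the force, the opening and the grip force at its end, in the units of the state.
- read_state(): the state, without advancing time (a new reading comes with each control period).
- viewer.read_camera(name): name is "side" or "top"; returns (picture, depth): 480x640x3 uint8, blue, green, red; 480x640 float32, m along the optical axis (not along the pixel's ray), 0 where there is no reading.
- viewer.camera_params(name): a dict with "fx", "fy", "cx", "cy" (pixels), "k1" (the pictures are not rectified: a ray, as slopes to the right and down, at radius r is drawn at 1 + k1 r^2 times it, then the intrinsics apply), "R" (3x3) and "t" (3): a world point X has camera coordinates R X + t. Camera axes: x right, y down, z forward; pixel columns grow to the right and rows downward; lengths in m; the calibration is good to about 2 mm. A picture is of the moment at which its call begins. camera_params takes no time and is no camera call.
- bot.finish_job(): hands the job in; it is judged then, once.
The state is a dict: "time": time; "q": joint angles; "joint_vel": joint speeds; "joint_torque": joint torques, N m; "tool_pos": TCP position; "tcp_rot": TCP orientation; "wrist_force": force on the tool from outside, world axes, zero at the start; "torque": the same for the moment, N m; "width": opening from 0.0 (shut) to 1.0 (fully open); "grip_force": force on a finger pad.
Only numpy, scipy, OpenCV 4.12 (cv2) and the standard library are available. Lean on these libraries where they do the work, as an engineer would, in place of code of your own. Each camera call takes 0.05 s, during which the arm holds its last target. There are 200 camera calls.

## Working session

There is one attempt and no reset: what is moved stays moved. The work goes in short steps, Python scripts to look and compute and a tool call to move; the robot and the scene stay as the last step left them, time stands still between calls to the robot, and variables do not carry over. Pictures are saved under pics/ and viewed, at most 10 in all, crops included, and the job is handed in when it is done.

Besides the shell and the picture viewer there is one more tool, called after "Request:" as a command line: name --argument value ..., lists and objects as JSON in quotes. jog_arm: Moves the arm, as the interface text tells. Its arguments: {"type":"object","properties":{"increments":{"type":"array","items":{"type":"array","items":{"type":"array","items":{"type":"number"}}}},"force":{"type":"number"}},"required":["increments"]}

```bash
mkdir -p pics; cat > h.py <<'E'
import numpy as np, cv2
from workcell import read_state, viewer, bot
def shot(n):
    im,d=viewer.read_camera(n); return im.copy(),d.copy(),viewer.camera_params(n)
def pts(d,p):
    """world point of each pixel from depth"""
    K=np.array([[p['fx'],0,p['cx']],[0,p['fy'],p['cy']],[0,0,1]]); h,w=d.shape
    return cast_n(np.mgrid[0:w,0:h].reshape(2,-1).T,p).reshape(w,h,2).transpose(1,0,2)
def cast_n(uv,p):
    K=np.array([[p['fx'],0,p['cx']],[0,p['fy'],p['cy']],[0,0,1.]])
    return cv2.undistortPoints(np.float64(uv).reshape(-1,1,2),K,np.float64([p['k1'],0,0,0])).reshape(-1,2)
def world(d,p):
    n=pts(d,p); X=np.dstack([n[...,0]*d,n[...,1]*d,d])
    return (X-np.ravel(p['t']))@np.array(p['R'])
def plane(uv,z,p):
    R=np.array(p['R']);t=np.ravel(p['t']); n=cast_n(uv,p); r=np.c_[n,np.ones(len(n))]@R; c=-R.T@t
    return c+r*((z-c[2])/r[:,2])[:,None]
def proj(X,p):
    c=np.atleast_2d(X)@np.array(p['R']).T+np.ravel(p['t']); s=c[:,:2]/c[:,2:]; s=s*(1+p['k1']*(s**2).sum(1))[:,None]
    return s*[p['fx'],p['fy']]+[p['cx'],p['cy']]
E
python3 - <<'E'
from h import *
for n in ('top','side'):
    im,d,p=shot(n); cv2.imwrite(f'pics/{n}0.png',im); np.savez(f'{n}0.npz',im=im,d=d)
    print(n,p['fx'],p['k1'],-np.array(p['R']).T@np.ravel(p['t']), np.array(p['R']).round(2).tolist())
print(read_state())
E
```

```text
top 510.5787104226709 -0.11812634679540085 [ 0.30990312 -0.07779029  1.50395137] [[-0.02, -1.0, -0.02], [-0.99, 0.02, -0.16], [0.16, 0.02, -0.99]]
side 491.2550972775649 -0.1246796711756532 [ 0.18741808 -0.99759234  0.84357506] [[0.93, -0.37, -0.02], [-0.23, -0.55, -0.8], [0.28, 0.75, -0.59]]
{'time': 0.1, 'q': array([ 1.21514596e+00,  2.64731572e-01,  1.60522271e+00, -2.59429790e-05,
        1.27368368e+00, -3.69161972e-02]), 'joint_vel': array([ 0.00052387, -0.00067012, -0.00172896, -0.0013509 , -0.0014579 ,
        0.00011826]), 'joint_torque': array([-3.49401271e-04, -5.16701353e+01, -3.68590665e+01, -1.35781047e-04,
        6.17129277e-03, -1.03046335e-05]), 'tool_pos': array([0.21136608, 0.64052828, 0.30265809]), 'tcp_rot': array([-0.49847833, -3.10141266,  0.00315829]), 'wrist_force': array([-0.75679879, -0.3898903 , -0.90570523]), 'torque': array([ 0.04087525, -0.02453108,  0.00431681]), 'grip_force': 0.0, 'width': 1.0033535170343242}
```

View pics/top0.png

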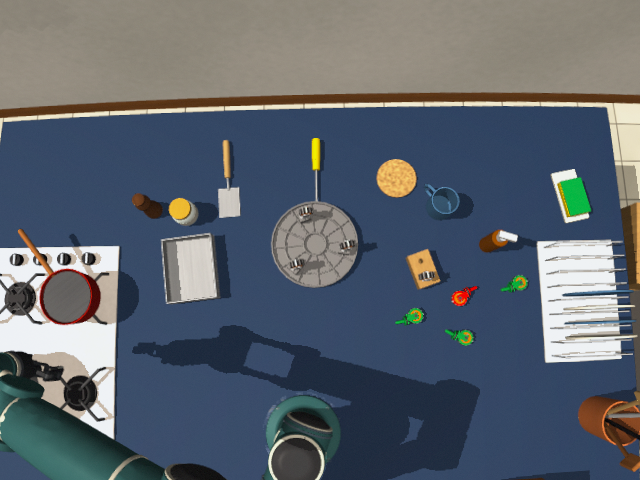

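View pics/side0.png

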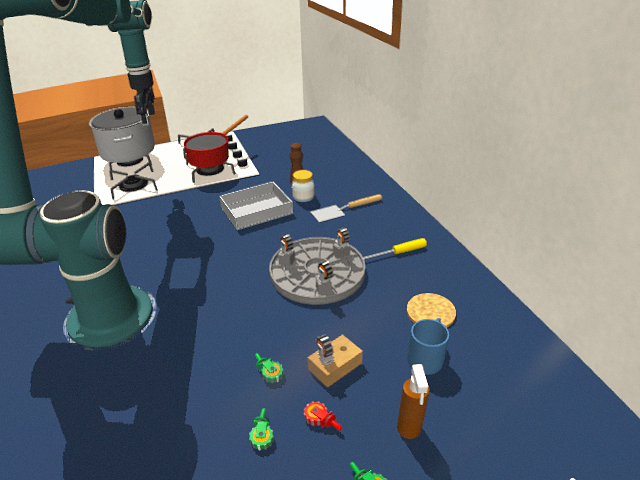

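The top view shows the stand at (315,244) with castors at (305,213), (347,246) and (297,265). The dish is at (190,268). The carton is at (423,269), with a grey castor at (428,276) and an empty hole at (420,262).

Spare candidates are the grey castor in the carton at (428,276), the green look-alikes at (412,316), (461,337) and (516,284), and the red one at (463,297). Only the grey one stands in the carton's hole, so that is the spare. I'll confirm it in the enlarged crop.

```bash
python3 - <<'E'
from h import *
D={n:np.load(n+'0.npz') for n in('top','side')}
P={n:viewer.camera_params(n) for n in D}
W={n:world(D[n]['d'],P[n]) for n in D}
# table check
for n in D:
    w=W[n]; m=(abs(w[...,0]-.55)<.35)&(abs(w[...,1]+.1)<.35)&(w[...,2]<.01)&(D[n]['d']>0)
    print(n,'table z',np.median(w[m][:,2]),w[m][:,2].std())
# stand outline: top at 38mm, low-saturation grey pixels
t=D['top']['im'];hsv=cv2.cvtColor(t,cv2.COLOR_BGR2HSV)
m=((hsv[...,1]<60)&(hsv[...,2]>60)).astype(np.uint8)
m[:, :225]=0;m[:,400:]=0;m[:195]=0;m[300:]=0
c=max(cv2.findContours(m,0,1)[0],key=cv2.contourArea)[:,0]
X=plane(c,.030,P['top'])[:,:2]
A=np.c_[2*X,np.ones(len(X))];s=np.linalg.lstsq(A,(X**2).sum(1),rcond=None)[0];print('circle',s[:2],np.sqrt(s[2]+s[:2]@s[:2]))
for n in D:
    w=W[n];z=w[...,2]
    for nm,lo,hi,box in(('castors',.062,.13,(.35,.75,-.25,.15)),('spare',.05,.12,(.3,.6,-.45,-.25))):
        mm=((z>lo)&(z<hi)&(w[...,0]>box[0])&(w[...,0]<box[1])&(w[...,1]>box[2])&(w[...,1]<box[3])&(D[n]['d']>0)).astype(np.uint8)
        k,l,st,ce=cv2.connectedComponentsWithStats(mm)
        for i in range(1,k):
            if st[i,4]<8: continue
            q=w[l==i]; hiq=q[q[:,2]>q[:,2].max()-.022]; e,v=np.linalg.eigh(np.cov(hiq[:,:2].T))
            print(n,nm,st[i,4],'px',ce[i].round(),'mean',q.mean(0).round(4),'zmax',q[:,2].max().round(3),'hi',hiq.mean(0).round(4),'yaw',np.degrees(np.arctan2(v[1,1],v[0,1])).round(1),np.sqrt(e).round(4))
# crops
a=cv2.resize(D['top']['im'][190:300,260:450],None,fx=4,fy=4,interpolation=cv2.INTER_CUBIC)
cv2.imwrite('pics/c1.png',a)
b=cv2.resize(D['side']['im'][220:390,255:380],None,fx=3.5,fy=3.5,interpolation=cv2.INTER_CUBIC)
cv2.imwrite('pics/c2.png',b)
E
```

```text
top table z 0.00056753296915839 0.003496237295476002
side table z 0.0012280180651341329 0.001980904212393094
circle [ 0.54345107 -0.0399213 ] 0.12745916035811064
top castors 125 px [306. 212.] mean [ 0.6231 -0.0188  0.0931] zmax 0.109 hi [ 0.6251 -0.0187  0.0977] yaw 98.4 [0.0059 0.0108]
top castors 137 px [347. 245.] mean [ 0.5258 -0.1335  0.0958] zmax 0.111 hi [ 0.5272 -0.1348  0.0999] yaw 102.9 [0.006  0.0116]
top castors 128 px [296. 264.] mean [0.4747 0.0084 0.0959] zmax 0.107 hi [0.4754 0.0087 0.0986] yaw 102.3 [0.0061 0.0113]
top spare 134 px [426. 275.] mean [ 0.4375 -0.3518  0.0876] zmax 0.103 hi [ 0.4384 -0.3524  0.0925] yaw 99.5 [0.0056 0.0121]
side castors 167 px [343. 236.] mean [ 0.6238 -0.0253  0.0886] zmax 0.106 hi [ 0.6249 -0.0248  0.0954] yaw 112.1 [0.0057 0.0102]
side castors 175 px [287. 243.] mean [0.4753 0.0012 0.0891] zmax 0.106 hi [0.4766 0.0017 0.0954] yaw 114.8 [0.0055 0.0107]
side castors 226 px [325. 270.] mean [ 0.526  -0.1419  0.0902] zmax 0.107 hi [ 0.5272 -0.1412  0.0974] yaw 116.2 [0.0053 0.0115]
side spare 350 px [325. 348.] mean [ 0.4357 -0.3625  0.0798] zmax 0.101 hi [ 0.4365 -0.36    0.0909] yaw 107.1 [0.0055 0.0111]
```

View pics/c1.png

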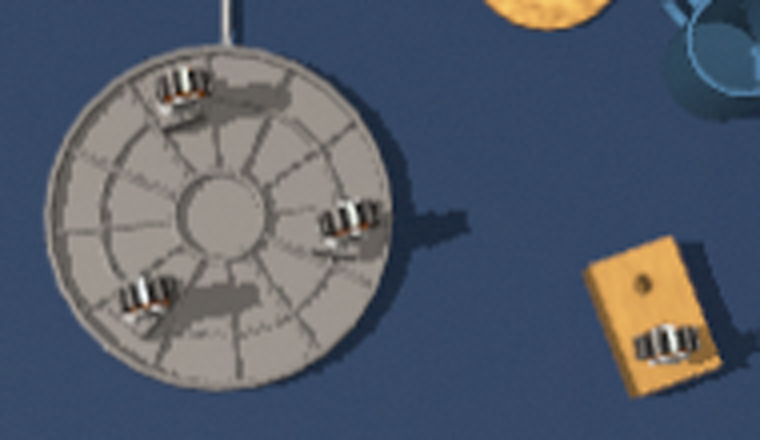

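View pics/c2.png

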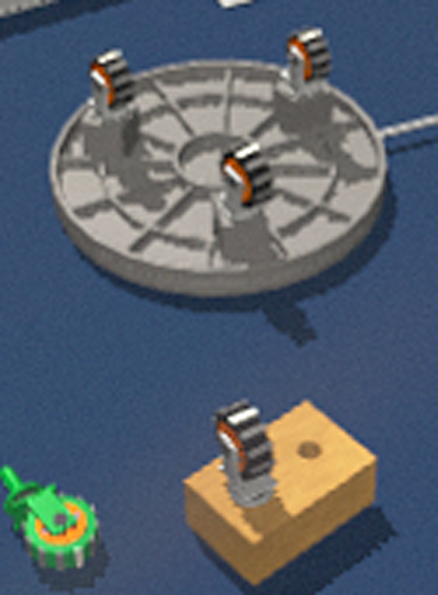

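The crop confirms the grey spare standing in the carton at crop pixel (667,345), with the empty hole at (643,284). The green and red ones lie outside the carton. All castors roll roughly along world y, with their stems on the +y side. Next I'll refine the poses.

```bash
python3 - <<'E'
from h import *
D={n:np.load(n+'0.npz') for n in('top','side')}
P={n:viewer.camera_params(n) for n in D}
W={n:world(D[n]['d'],P[n]).reshape(-1,3) for n in D}
for nm,c,z0 in(('A',(.625,-.022),.048),('B',(.527,-.138),.048),('C',(.476,.005),.048),('S',(.4375,-.356),.04)):
    for n in D:
        w=W[n];q=w[(np.hypot(w[:,0]-c[0],w[:,1]-c[1])<.032)&(w[:,2]>z0+.046)&(w[:,2]<z0+.07)]
        e,v=np.linalg.eigh(np.cov(q[:,:2].T)); r=cv2.minAreaRect(np.float32(q[:,:2]*1000))
        a=np.degrees(np.arctan2(v[1,1],v[0,1]))%180
        u=v[:,1]; s=(q[:,:2]-q[:,:2].mean(0))@u; o=(q[:,:2]-q[:,:2].mean(0))@v[:,0]
        print(nm,n,len(q),'mean',(q.mean(0)*1000).round(1),'yaw',a.round(1),'rect',np.round(r[0],1),np.round(r[1],1),round(r[2],1),'zt',np.percentile(q[:,2],[90,97]).round(4))
# stand bosses: flange / boss top points z .044-.056
    w=W['top'];
# carton
for n in D:
    h=cv2.cvtColor(D[n]['im'],cv2.COLOR_BGR2HSV); w=W[n]
    q=w[(h[...,1].ravel()>90)&(abs(w[:,2]-.04)<.006)&(abs(w[:,0]-.45)<.09)&(abs(w[:,1]+.35)<.09)]
    r=cv2.minAreaRect(np.float32(q[:,:2]*1000)); print('carton',n,len(q),r, q[:,2].mean())
    q=w[(abs(w[:,2]-.045)<.006)&(abs(w[:,0]-.47)<.15)&(abs(w[:,1]-.31)<.15)]
    r=cv2.minAreaRect(np.float32(q[:,:2]*1000)); print('dish',n,len(q),r)
# empty carton hole in both views
for n,(u,v),R in(('top',(420,261),8),('side',(344,348),8)):
    g=cv2.cvtColor(D[n]['im'],cv2.COLOR_BGR2GRAY)[v-R:v+R+1,u-R:u+R+1].astype(float)
    wt=np.clip(np.median(g)-25-g,0,None); yy,xx=np.mgrid[v-R:v+R+1,u-R:u+R+1]
    c=((xx*wt).sum()/wt.sum(),(yy*wt).sum()/wt.sum()); print('hole',n,c,plane([c],.04,P[n]))
E
```

```text
A top 67 mean [625.4 -19.7 100.5] yaw 94.3 rect [623.7 -19.4] [22. 36.] 15.4 zt [0.1044 0.1074]
A side 61 mean [626.6 -24.  100.2] yaw 106.4 rect [627.6 -21.4] [17.7 35.1] 7.3 zt [0.1042 0.1047]
B top 88 mean [ 527.4 -134.2  101.8] yaw 100.9 rect [ 527.9 -135. ] [16.5 40.9] 11.7 zt [0.1069 0.1084]
B side 100 mean [ 527.8 -139.7  101.1] yaw 112.7 rect [ 527.3 -136.1] [21.7 38.5] 10.0 zt [0.1061 0.1066]
C top 85 mean [475.8   9.4 101.2] yaw 102.0 rect [476.1   9.7] [17.2 38.1] 11.3 zt [0.1057 0.1071]
C side 67 mean [477.9   3.3 100.5] yaw 109.3 rect [478.3   4.1] [19.9 30.5] 6.9 zt [0.1045 0.1054]
S top 86 mean [ 438.5 -352.6   94.4] yaw 99.0 rect [ 439.1 -353.4] [17.  40.8] 9.4 zt [0.1007 0.1029]
S side 150 mean [ 437.8 -359.3   94. ] yaw 103.8 rect [ 437.9 -355.4] [18.8 40.8] 10.7 zt [0.0988 0.0999]
carton top 581 ((462.27325439453125, -354.0533447265625), (100.2426528930664, 66.06953430175781), 19.062713623046875) 0.04018343328352803
dish top 404 ((500.57208251953125, 330.35675048828125), (242.36753845214844, 150.18649291992188), 6.821817874908447)
carton side 898 ((461.8937683105469, -354.42034912109375), (101.94512176513672, 66.17842102050781), 19.214801788330078) 0.0405650193796485
dish side 400 ((497.1534423828125, 328.30377197265625), (238.705078125, 160.39501953125), 7.261850833892822)
hole top (np.float64(418.84290843806104), np.float64(259.1463195691203)) [[ 0.48882839 -0.34237191  0.04      ]]
hole side (np.float64(344.9842569269521), np.float64(346.27015113350126)) [[ 0.49061772 -0.34191863  0.04      ]]
```

```bash
cat >> h.py <<'E'
from scipy.spatial.transform import Rotation as Ro
def go(target,yaw=None,n=None,g=-1,cmd=None):
    """rows (multiple of 5) from the measured pose to TCP target with tool down, tool x at yaw deg"""
    s=read_state(); p=np.array(s['tool_pos']); R=Ro.from_rotvec(s['tcp_rot']).as_matrix()
    if yaw is None: yaw=np.degrees(np.arctan2(R[1,0],R[0,0]))
    a=np.radians(yaw); T=np.c_[[np.cos(a),np.sin(a),0],[np.sin(a),-np.cos(a),0],[0,0,-1]]
    w=Ro.from_matrix(R.T@T).as_rotvec(); d=np.array(target)-p
    n=n or int(5*np.ceil(max(np.abs(w).max()/np.radians(6),np.linalg.norm(d)/.030,1)/5))
    rows=[]
    for k in range(n):
        q=R@Ro.from_rotvec(w*k/n).as_matrix()
        rows.append(np.r_[(q.T@d/n/.03).round(3),(w/n/np.radians(6)).round(3),g].tolist())
    print('pos',p.round(4),'yaw',np.degrees(np.arctan2(R[1,0],R[0,0])).round(2),'Rz',R[:,2].round(4),'F',np.round(s['wrist_force'],1))
    for k in range(0,n,5): print([[round(x+0.0,3) for x in r] for r in rows[k:k+5]])
E
python3 - <<'E'
from h import *
go((.478,.0,.235),100)
E
```

```text
pos [0.2114 0.6405 0.3027] yaw 161.74 Rz [-7.0e-04 -1.9e-03 -1.0e+00] F [-0.8 -0.4 -0.9]
[[-0.605, -0.699, 0.092, -0.001, 0.0, 0.412, -1.0], [-0.635, -0.673, 0.092, -0.001, 0.0, 0.412, -1.0], [-0.663, -0.645, 0.091, -0.001, 0.0, 0.412, -1.0], [-0.69, -0.616, 0.091, -0.001, 0.0, 0.412, -1.0], [-0.716, -0.585, 0.091, -0.001, 0.0, 0.412, -1.0]]
[[-0.741, -0.554, 0.091, -0.001, 0.0, 0.412, -1.0], [-0.764, -0.521, 0.091, -0.001, 0.0, 0.412, -1.0], [-0.786, -0.488, 0.091, -0.001, 0.0, 0.412, -1.0], [-0.806, -0.454, 0.091, -0.001, 0.0, 0.412, -1.0], [-0.825, -0.419, 0.091, -0.001, 0.0, 0.412, -1.0]]
[[-0.842, -0.383, 0.091, -0.001, 0.0, 0.412, -1.0], [-0.858, -0.346, 0.091, -0.001, 0.0, 0.412, -1.0], [-0.872, -0.309, 0.091, -0.001, 0.0, 0.412, -1.0], [-0.884, -0.271, 0.091, -0.001, 0.0, 0.412, -1.0], [-0.895, -0.233, 0.091, -0.001, 0.0, 0.412, -1.0]]
[[-0.905, -0.194, 0.091, -0.001, 0.0, 0.412, -1.0], [-0.912, -0.155, 0.091, -0.001, 0.0, 0.412, -1.0], [-0.918, -0.115, 0.09, -0.001, 0.0, 0.412, -1.0], [-0.922, -0.076, 0.09, -0.001, 0.0, 0.412, -1.0], [-0.924, -0.036, 0.09, -0.001, 0.0, 0.412, -1.0]]
[[-0.925, 0.004, 0.09, -0.001, 0.0, 0.412, -1.0], [-0.924, 0.044, 0.09, -0.001, 0.0, 0.412, -1.0], [-0.921, 0.084, 0.09, -0.001, 0.0, 0.412, -1.0], [-0.917, 0.123, 0.09, -0.001, 0.0, 0.412, -1.0], [-0.911, 0.163, 0.09, -0.001, 0.0, 0.412, -1.0]]
```

Request:
jog_arm --increments '[[[-0.605, -0.7, 0.09, 0, 0, 0.41, -1], [-0.635, -0.67, 0.09, 0, 0, 0.41, -1], [-0.66, -0.645, 0.09, 0, 0, 0.41, -1], [-0.69, -0.615, 0.09, 0, 0, 0.41, -1], [-0.715, -0.585, 0.09, 0, 0, 0.41, -1]]]' --force 20

```text
time: 0.52
tool_pos: [0.2649, 0.5116, 0.2895]
tcp_rot: [-0.831, -3.03, 0.002]
wrist_force: [0.4, 0.1, 0.3]
width: 0.297
grip_force: 0.0
```

Request:
jog_arm --increments '[[[-0.74, -0.555, 0.09, 0, 0, 0.41, -1], [-0.765, -0.52, 0.09, 0, 0, 0.41, -1], [-0.785, -0.49, 0.09, 0, 0, 0.41, -1], [-0.805, -0.455, 0.09, 0, 0, 0.41, -1], [-0.825, -0.42, 0.09, 0, 0, 0.41, -1]]]'

```text
time: 0.93
tool_pos: [0.3182, 0.3834, 0.2763]
tcp_rot: [-1.151, -2.923, 0.001]
wrist_force: [0.2, 0.6, -0.4]
width: 0.001
grip_force: 0.0
```

Request:
jog_arm --increments '[[[-0.84, -0.385, 0.09, 0, 0, 0.41, -1], [-0.86, -0.345, 0.09, 0, 0, 0.41, -1], [-0.87, -0.31, 0.09, 0, 0, 0.41, -1], [-0.885, -0.27, 0.09, 0, 0, 0.41, -1], [-0.895, -0.235, 0.09, 0, 0, 0.41, -1]]]'

```text
time: 1.35
tool_pos: [0.3716, 0.2555, 0.2629]
tcp_rot: [-1.457, -2.783, 0.001]
wrist_force: [-0.1, 0.9, -0.8]
width: -0.002
grip_force: 0.0
```

Request:
jog_arm --increments '[[[-0.905, -0.195, 0.09, 0, 0, 0.41, -1], [-0.91, -0.155, 0.09, 0, 0, 0.41, -1], [-0.92, -0.115, 0.09, 0, 0, 0.41, -1], [-0.92, -0.075, 0.09, 0, 0, 0.41, -1], [-0.925, -0.035, 0.09, 0, 0, 0.41, -1]]]'

```text
time: 1.77
tool_pos: [0.4252, 0.1276, 0.2494]
tcp_rot: [-1.747, -2.61, 0.001]
wrist_force: [0.5, -0.4, -0.9]
width: 0.001
grip_force: 0.0
```

Request:
jog_arm --increments '[[[-0.925, 0.005, 0.09, 0, 0, 0.41, -1], [-0.925, 0.045, 0.09, 0, 0, 0.41, -1], [-0.92, 0.085, 0.09, 0, 0, 0.41, -1], [-0.915, 0.125, 0.09, 0, 0, 0.41, -1], [-0.91, 0.165, 0.09, 0, 0, 0.41, -1]]]'

```text
time: 2.18
tool_pos: [0.4793, -0.0002, 0.2359]
tcp_rot: [-2.017, -2.408, 0.0]
wrist_force: [-0.8, 1.3, 0.8]
width: 0.001
grip_force: 0.0
```

```bash
python3 - <<'E'
from h import *
print(read_state()['time'],read_state()['width'])
go((.4757,.0165,.188),100)
E
```

```text
2.1833 0.0011812477736980627
pos [ 4.793e-01 -2.000e-04  2.359e-01] yaw 100.1 Rz [-6.e-04  1.e-04 -1.e+00] F [-0.8  1.3  0.8]
[[0.113, -0.004, 0.319, -0.001, 0.0, 0.003, -1.0], [0.113, -0.004, 0.319, -0.001, 0.0, 0.003, -1.0], [0.113, -0.004, 0.319, -0.001, 0.0, 0.003, -1.0], [0.113, -0.004, 0.319, -0.001, 0.0, 0.003, -1.0], [0.113, -0.004, 0.319, -0.001, 0.0, 0.003, -1.0]]
```

Request:
jog_arm --increments '[[[0.115, 0, 0.32, 0, 0, 0, -1], [0.115, 0, 0.32, 0, 0, 0, -1], [0.115, 0, 0.32, 0, 0, 0, -1], [0.115, 0, 0.32, 0, 0, 0, -1], [0.115, 0, 0.32, 0, 0, 0, -1]]]'

```text
time: 2.6
tool_pos: [0.4753, 0.0195, 0.1869]
tcp_rot: [-2.012, -2.412, 0.001]
wrist_force: [0.2, 0.6, -0.3]
width: -0.002
grip_force: 0.0
```

Request:
jog_arm --increments '[[[0, 0, 0.05, 0, 0, 0, -1], [0, 0, 0.05, 0, 0, 0, -1], [0, 0, 0.05, 0, 0, 0, -1], [0, 0, 0.05, 0, 0, 0, -1], [0, 0, 0, 0, 0, 0, -1]]]'

```text
time: 3.02
tool_pos: [0.4765, 0.0183, 0.1826]
tcp_rot: [2.014, 2.411, 0.001]
wrist_force: [0.1, -1.0, -0.1]
width: 0.004
grip_force: 0.0
```

```bash
python3 - <<'E'
from h import *
go((.4757,.0165,.180))
for n in('top','side'):
    im,d,p=shot(n)
    for c in((.476,.007,.1),):
        u,v=proj(c,p)[0].round().astype(int); 
        cv2.imwrite(f'pics/t_{n}.png',cv2.resize(im[v-35:v+35,u-45:u+45],None,fx=5,fy=5,interpolation=cv2.INTER_CUBIC))
a=cv2.imread('pics/t_top.png');b=cv2.imread('pics/t_side.png');cv2.imwrite('pics/t1.png',np.vstack([a[:295],b[:295]]))
E
```

```text
pos [0.4765 0.0183 0.1826] yaw 100.25 Rz [ 6.e-04 -1.e-04 -1.e+00] F [ 0.1 -1.  -0.1]
[[-0.011, -0.007, 0.017, 0.001, 0.0, 0.0, -1.0], [-0.011, -0.007, 0.017, 0.001, 0.0, 0.0, -1.0], [-0.011, -0.007, 0.017, 0.001, 0.0, 0.0, -1.0], [-0.011, -0.007, 0.017, 0.001, 0.0, 0.0, -1.0], [-0.011, -0.007, 0.017, 0.001, 0.0, 0.0, -1.0]]
```

View pics/t1.png

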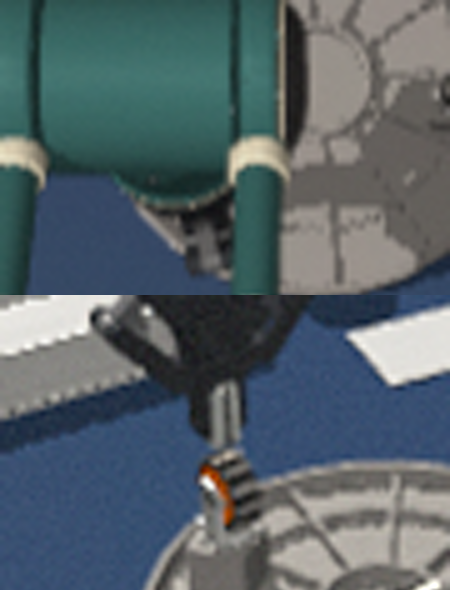

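The crop shows the closed fingertip just above castor C's wheel, with the tip near (228,445) and the wheel top near (235,455). Now I'll feel for contact.

Request:
jog_arm --increments '[[[0, 0, 0.02, 0, 0, 0, -1], [0, 0, 0.02, 0, 0, 0, -1], [0, 0, 0.02, 0, 0, 0, -1], [0, 0, 0.02, 0, 0, 0, -1], [0, 0, 0, 0, 0, 0, -1]]]'

```text
time: 3.53
tool_pos: [0.4761, 0.0181, 0.1798]
tcp_rot: [-2.014, -2.41, 0.0]
wrist_force: [-0.2, -0.1, 0.5]
width: -0.0
grip_force: 0.0
```

Request:
jog_arm --increments '[[[0, 0, 0.01, 0, 0, 0, -1], [0, 0, 0.01, 0, 0, 0, -1], [0, 0, 0, 0, 0, 0, -1], [0, 0, 0, 0, 0, 0, -1], [0, 0, 0, 0, 0, 0, -1]]]'

```text
time: 3.95
tool_pos: [0.4762, 0.0182, 0.1794]
tcp_rot: [-2.014, -2.411, -0.0]
wrist_force: [0.0, 0.2, -0.2]
width: 0.004
grip_force: 0.0
```

Request:
jog_arm --increments '[[[0, 0, 0.01, 0, 0, 0, -1], [0, 0, 0.01, 0, 0, 0, -1], [0, 0, 0, 0, 0, 0, -1], [0, 0, 0, 0, 0, 0, -1], [0, 0, 0, 0, 0, 0, -1]]]'

```text
time: 4.37
tool_pos: [0.4762, 0.0182, 0.1788]
tcp_rot: [-2.014, -2.411, 0.0]
wrist_force: [-0.8, 0.5, -0.9]
width: 0.004
grip_force: 0.0
```

Request:
jog_arm --increments '[[[0, 0, 0.01, 0, 0, 0, -1], [0, 0, 0.005, 0, 0, 0, -1], [0, 0, 0, 0, 0, 0, -1], [0, 0, 0, 0, 0, 0, -1], [0, 0, 0, 0, 0, 0, -1]]]'

```text
time: 4.78
tool_pos: [0.4762, 0.0182, 0.1783]
tcp_rot: [-2.014, -2.411, 0.0]
wrist_force: [-0.2, 0.4, 0.1]
width: -0.002
grip_force: 0.0
```

Request:
jog_arm --increments '[[[-0.05, 0, 0, 0, 0, 0, -1], [-0.05, 0, 0, 0, 0, 0, -1], [0, 0, 0.01, 0, 0, 0, -1], [0, 0, 0, 0, 0, 0, -1], [0, 0, 0, 0, 0, 0, -1]]]'

```text
time: 5.2
tool_pos: [0.4768, 0.0152, 0.178]
tcp_rot: [-2.015, -2.41, 0.0]
wrist_force: [-0.4, -1.3, 0.4]
width: 0.002
grip_force: 0.0
```

Request:
jog_arm --increments '[[[0, 0, 0.01, 0, 0, 0, -1], [0, 0, 0, 0, 0, 0, -1], [0, 0, 0, 0, 0, 0, -1], [0, 0, 0, 0, 0, 0, -1], [0, 0, 0, 0, 0, 0, -1]]]'

```text
time: 5.62
tool_pos: [0.4768, 0.0153, 0.1778]
tcp_rot: [2.014, 2.411, 0.0]
wrist_force: [0.7, 0.3, -0.6]
width: -0.002
grip_force: 0.0
```

Request:
jog_arm --increments '[[[0, 0, 0.01, 0, 0, 0, -1], [0, 0, 0, 0, 0, 0, -1], [0, 0, 0, 0, 0, 0, -1], [0, 0, 0, 0, 0, 0, -1], [0, 0, 0, 0, 0, 0, -1]]]'

```text
time: 6.03
tool_pos: [0.4768, 0.0152, 0.1774]
tcp_rot: [2.015, 2.411, 0.0]
wrist_force: [0.5, -0.2, 0.3]
width: 0.002
grip_force: 0.0
```

Request:
jog_arm --increments '[[[0, 0, 0.012, 0, 0, 0, -1], [0, 0, 0, 0, 0, 0, -1], [0, 0, 0, 0, 0, 0, -1], [0, 0, 0, 0, 0, 0, -1], [0, 0, 0, 0, 0, 0, -1]]]'

```text
time: 6.45
tool_pos: [0.4768, 0.0152, 0.1771]
tcp_rot: [2.014, 2.411, 0.0]
wrist_force: [0.1, 0.4, 0.2]
width: -0.003
grip_force: 0.0
```

Request:
jog_arm --increments '[[[0, 0, 0.012, 0, 0, 0, -1], [0, 0, 0, 0, 0, 0, -1], [0, 0, 0, 0, 0, 0, -1], [0, 0, 0, 0, 0, 0, -1], [0, 0, 0, 0, 0, 0, -1]]]'

```text
time: 6.87
tool_pos: [0.4768, 0.0152, 0.1768]
tcp_rot: [2.014, 2.411, 0.0]
wrist_force: [0.0, -0.1, 0.6]
width: 0.002
grip_force: 0.1
```

Request:
jog_arm --increments '[[[0, 0, 0.012, 0, 0, 0, -1], [0, 0, 0, 0, 0, 0, -1], [0, 0, 0, 0, 0, 0, -1], [0, 0, 0, 0, 0, 0, -1], [0, 0, 0, 0, 0, 0, -1]]]'

```text
time: 7.28
tool_pos: [0.4769, 0.0152, 0.1765]
tcp_rot: [2.014, 2.411, 0.0]
wrist_force: [-1.4, 0.6, 1.9]
width: -0.0
grip_force: 1.0
```

Contact is felt: the pad reads 1.0 N at TCP z = 0.1765. Now I'll flick it, then watch with the side camera.

Request:
jog_arm --increments '[[[-0.5, 0, 0, 0, 0, 0, -1], [-1, 0, 0, 0, 0, 0, -1], [-1, 0, -0.5, 0, 0, 0, -1], [0, 1, -0.3, 0, 0, 0, -1], [0, 1, 0, 0, 0, 0, -1]]]'

```text
time: 7.7
tool_pos: [0.5502, -0.0501, 0.2022]
tcp_rot: [2.018, 2.405, 0.002]
wrist_force: [0.8, -0.2, 0.3]
width: 0.0
grip_force: 0.0
```

```bash
cat > watch.py <<'E'
from h import *
import sys
C={'A':(.6257,-.0204,.092),'B':(.5276,-.1355,.092),'C':(.4772,.0069,.092)}
k=sys.argv[1]; n=int(sys.argv[2]); tag=sys.argv[3]
F=[];t=[]
for i in range(n):
    im,d,p=shot('side'); F.append(im); t.append(read_state()['time'])
def patch(f,c):
    u,v=proj(C[c],p)[0].round().astype(int); return f[v-13:v+14,u-11:u+12].astype(float)
for c in C: print(c,[round(np.abs(patch(F[i],c)-patch(F[i-1],c)).mean(),1) for i in range(1,n)])
print('t',t[0],t[-1])
cv2.imwrite(f'pics/w_{tag}.png',np.hstack([cv2.resize(patch(f,k).astype(np.uint8),None,fx=4,fy=4) for f in F[:8]]))
np.save(f'w_{tag}.npy',np.array([patch(f,k) for f in F]))
E
python3 watch.py C 10 C1; python3 -c "
from h import *
go((.4757,.0165,.188),100)"
```

```text
A [np.float64(2.6), np.float64(2.5), np.float64(2.6), np.float64(2.6), np.float64(2.5), np.float64(2.6), np.float64(2.6), np.float64(2.5), np.float64(2.7)]
B [np.float64(2.5), np.float64(2.4), np.float64(2.6), np.float64(2.5), np.float64(2.6), np.float64(2.5), np.float64(2.4), np.float64(2.5), np.float64(2.4)]
C [np.float64(11.3), np.float64(12.6), np.float64(13.0), np.float64(11.4), np.float64(10.2), np.float64(11.1), np.float64(12.5), np.float64(11.9), np.float64(11.1)]
t 7.75 8.2
pos [ 0.5482 -0.0477  0.2001] yaw 100.25 Rz [-8.e-04  1.e-04 -1.e+00] F [ 0.2 -1.1 -0.7]
[[0.507, -0.399, 0.081, -0.002, 0.0, 0.008, -1.0], [0.507, -0.4, 0.081, -0.002, 0.0, 0.008, -1.0], [0.507, -0.4, 0.081, -0.002, 0.0, 0.008, -1.0], [0.506, -0.4, 0.081, -0.002, 0.0, 0.008, -1.0], [0.506, -0.401, 0.08, -0.002, 0.0, 0.008, -1.0]]
```

C runs free: at about 17 rad/s it was still turning 0.8 s after the flick, which is well over a turn. B is next.

```bash
python3 -c "
from h import *
go((.5262,-.1276,.1815),100)"
```

```text
pos [ 0.5482 -0.0477  0.2001] yaw 100.25 Rz [-8.e-04  1.e-04 -1.e+00] F [ 0.2 -1.1 -0.7]
[[-0.498, -0.239, 0.124, -0.002, 0.0, 0.008, -1.0], [-0.498, -0.238, 0.124, -0.002, 0.0, 0.008, -1.0], [-0.498, -0.238, 0.124, -0.002, 0.0, 0.008, -1.0], [-0.499, -0.237, 0.124, -0.002, 0.0, 0.008, -1.0], [-0.499, -0.237, 0.124, -0.002, 0.0, 0.008, -1.0]]
```

Request:
jog_arm --increments '[[[-0.5, -0.238, 0.1, 0, 0, 0, -1], [-0.5, -0.238, 0.12, 0, 0, 0, -1], [-0.5, -0.238, 0.12, 0, 0, 0, -1], [-0.5, -0.238, 0.13, 0, 0, 0, -1], [-0.5, -0.238, 0.14, 0, 0, 0, -1]]]'

```text
time: 8.62
tool_pos: [0.5267, -0.1286, 0.1821]
tcp_rot: [2.014, 2.411, 0.0]
wrist_force: [0.1, -0.3, 1.1]
width: -0.002
grip_force: 0.0
```

Request:
jog_arm --increments '[[[0, 0, 0.02, 0, 0, 0, -1], [0, 0, 0.02, 0, 0, 0, -1], [0, 0, 0, 0, 0, 0, -1], [0, 0, 0, 0, 0, 0, -1], [0, 0, 0, 0, 0, 0, -1]]]'

```text
time: 9.03
tool_pos: [0.5276, -0.1274, 0.1811]
tcp_rot: [2.013, 2.411, 0.001]
wrist_force: [-1.5, -1.0, -0.0]
width: 0.0
grip_force: 0.0
```

Request:
jog_arm --increments '[[[0, 0, 0.015, 0, 0, 0, -1], [0, 0, 0, 0, 0, 0, -1], [0, 0, 0, 0, 0, 0, -1], [0, 0, 0, 0, 0, 0, -1], [0, 0, 0, 0, 0, 0, -1]]]'

```text
time: 9.45
tool_pos: [0.5274, -0.128, 0.1804]
tcp_rot: [2.014, 2.411, -0.0]
wrist_force: [-0.1, -0.3, -0.1]
width: 0.003
grip_force: 0.0
```

```bash
python3 watch.py C 3 C2
```

```text
A [np.float64(3.1), np.float64(3.0)]
B [np.float64(2.6), np.float64(2.5)]
C [np.float64(10.0), np.float64(9.0)]
t 9.5 9.6
```

C is still coasting at 9.6 s, so it is certainly free. I'll keep feeling down on B.

Request:
jog_arm --increments '[[[0, 0, 0.012, 0, 0, 0, -1], [0, 0, 0.012, 0, 0, 0, -1], [0, 0, 0.012, 0, 0, 0, -1], [0, 0, 0, 0, 0, 0, -1], [0, 0, 0, 0, 0, 0, -1]]]'

```text
time: 10.02
tool_pos: [0.5273, -0.1281, 0.1793]
tcp_rot: [-2.014, -2.411, 0.0]
wrist_force: [-0.4, 0.2, 0.7]
width: -0.003
grip_force: 0.0
```

Request:
jog_arm --increments '[[[0, 0, 0.012, 0, 0, 0, -1], [0, 0, 0, 0, 0, 0, -1], [0, 0, 0, 0, 0, 0, -1], [0, 0, 0, 0, 0, 0, -1], [0, 0, 0, 0, 0, 0, -1]]]'

```text
time: 10.43
tool_pos: [0.5273, -0.1281, 0.179]
tcp_rot: [2.014, 2.411, 0.0]
wrist_force: [0.3, -0.2, -0.7]
width: 0.002
grip_force: 0.0
```

Request:
jog_arm --increments '[[[0, 0, 0.012, 0, 0, 0, -1], [0, 0, 0, 0, 0, 0, -1], [0, 0, 0, 0, 0, 0, -1], [0, 0, 0, 0, 0, 0, -1], [0, 0, 0, 0, 0, 0, -1]]]'

```text
time: 10.85
tool_pos: [0.5273, -0.1281, 0.1786]
tcp_rot: [-2.014, -2.411, 0.0]
wrist_force: [0.8, 0.4, 0.1]
width: 0.002
grip_force: 0.0
```

Request:
jog_arm --increments '[[[0, 0, 0.01, 0, 0, 0, -1], [0, 0, 0, 0, 0, 0, -1], [0, 0, 0, 0, 0, 0, -1], [0, 0, 0, 0, 0, 0, -1], [0, 0, 0, 0, 0, 0, -1]]]'

```text
time: 11.27
tool_pos: [0.5273, -0.1281, 0.1783]
tcp_rot: [-2.014, -2.411, 0.0]
wrist_force: [-0.3, -0.7, -0.9]
width: 0.002
grip_force: 0.0
```

Request:
jog_arm --increments '[[[0, 0, 0.01, 0, 0, 0, -1], [0, 0, 0, 0, 0, 0, -1], [0, 0, 0, 0, 0, 0, -1], [0, 0, 0, 0, 0, 0, -1], [0, 0, 0, 0, 0, 0, -1]]]'

```text
time: 11.68
tool_pos: [0.5274, -0.1281, 0.1781]
tcp_rot: [2.014, 2.411, 0.0]
wrist_force: [-0.1, -0.3, -0.3]
width: 0.003
grip_force: 0.2
```

Request:
jog_arm --increments '[[[0, 0, 0.008, 0, 0, 0, -1], [-0.5, 0, 0, 0, 0, 0, -1], [-1, 0, 0, 0, 0, 0, -1], [-1, 0, -0.5, 0, 0, 0, -1], [0.5, 1, -0.4, 0, 0, 0, -1]]]'

```text
time: 12.1
tool_pos: [0.5647, -0.1906, 0.2044]
tcp_rot: [2.024, 2.403, -0.008]
wrist_force: [0.7, 0.4, 0.2]
width: 0.003
grip_force: 0.0
```

Request:
jog_arm --increments '[[[1, 0.8, 0, 0, 0, 0, -1], [1, 0.4, 0, 0, 0, 0, -1], [0, 0, 0, 0, 0, 0, -1], [0, 0, 0, 0, 0, 0, -1], [0, 0, 0, 0, 0, 0, -1]]]'

```text
time: 12.52
tool_pos: [0.5921, -0.1168, 0.2043]
tcp_rot: [-2.013, -2.411, 0.001]
wrist_force: [-0.0, -0.8, -1.0]
width: 0.005
grip_force: 0.0
```

```bash
python3 watch.py B 5 B1; python3 -c "
from h import *
go((.6242,-.0124,.1795),100)"
```

```text
A [np.float64(3.6), np.float64(3.2), np.float64(3.0), np.float64(3.3)]
B [np.float64(8.8), np.float64(10.0), np.float64(10.9), np.float64(9.0)]
C [np.float64(7.7), np.float64(7.5), np.float64(6.7), np.float64(5.6)]
t 12.5667 12.7667
pos [ 0.5919 -0.1173  0.2047] yaw 100.17 Rz [-2.e-04 -1.e-04 -1.e+00] F [ 0.5 -1.4  0.5]
[[0.65, 0.335, 0.168, 0.0, 0.0, 0.006, -1.0], [0.651, 0.335, 0.168, 0.0, 0.0, 0.006, -1.0], [0.651, 0.335, 0.168, 0.0, 0.0, 0.006, -1.0], [0.651, 0.334, 0.168, 0.0, 0.0, 0.006, -1.0], [0.651, 0.334, 0.168, 0.0, 0.0, 0.006, -1.0]]
```

B runs free too, so A, the castor near (0.626, -0.020), should be the binding one. I'll feel down on it.

Request:
jog_arm --increments '[[[0.65, 0.335, 0.14, 0, 0, 0, -1], [0.65, 0.335, 0.14, 0, 0, 0, -1], [0.65, 0.335, 0.16, 0, 0, 0, -1], [0.65, 0.335, 0.2, 0, 0, 0, -1], [0.65, 0.335, 0.2, 0, 0, 0, -1]]]'

```text
time: 13.18
tool_pos: [0.6246, -0.0113, 0.1795]
tcp_rot: [2.016, 2.409, 0.0]
wrist_force: [-0.2, -0.5, 0.8]
width: -0.002
grip_force: 0.0
```

Request:
jog_arm --increments '[[[0, 0, 0.01, 0, 0, 0, -1], [0, 0, 0, 0, 0, 0, -1], [0, 0, 0, 0, 0, 0, -1], [0, 0, 0, 0, 0, 0, -1], [0, 0, 0, 0, 0, 0, -1]]]'

```text
time: 13.6
tool_pos: [0.6244, -0.0126, 0.1797]
tcp_rot: [2.016, 2.409, 0.0]
wrist_force: [-0.2, 0.8, 0.2]
width: -0.002
grip_force: 0.0
```

Request:
jog_arm --increments '[[[0, 0, 0.012, 0, 0, 0, -1], [0, 0, 0.012, 0, 0, 0, -1], [0, 0, 0, 0, 0, 0, -1], [0, 0, 0, 0, 0, 0, -1], [0, 0, 0, 0, 0, 0, -1]]]'

```text
time: 14.02
tool_pos: [0.6244, -0.0116, 0.1786]
tcp_rot: [2.015, 2.411, 0.0]
wrist_force: [0.3, -0.2, 0.4]
width: -0.002
grip_force: 0.0
```

```bash
python3 watch.py B 3 B2
```

```text
A [np.float64(2.5), np.float64(2.6)]
B [np.float64(7.9), np.float64(9.9)]
C [np.float64(6.4), np.float64(7.4)]
t 14.0667 14.1667
```

Request:
jog_arm --increments '[[[0, 0, 0.012, 0, 0, 0, -1], [0, 0, 0, 0, 0, 0, -1], [0, 0, 0, 0, 0, 0, -1], [0, 0, 0, 0, 0, 0, -1], [0, 0, 0, 0, 0, 0, -1]]]'

```text
time: 14.58
tool_pos: [0.6244, -0.0114, 0.1782]
tcp_rot: [2.014, 2.411, 0.0]
wrist_force: [-0.8, 0.5, 0.9]
width: -0.004
grip_force: 0.0
```

Request:
jog_arm --increments '[[[0, 0, 0.012, 0, 0, 0, -1], [0, 0, 0, 0, 0, 0, -1], [0, 0, 0, 0, 0, 0, -1], [0, 0, 0, 0, 0, 0, -1], [0, 0, 0, 0, 0, 0, -1]]]'

```text
time: 15.0
tool_pos: [0.6244, -0.0115, 0.1778]
tcp_rot: [-2.014, -2.411, 0.0]
wrist_force: [-0.8, -0.2, 0.1]
width: -0.001
grip_force: 0.0
```

Request:
jog_arm --increments '[[[0, 0, 0.012, 0, 0, 0, -1], [0, 0, 0, 0, 0, 0, -1], [0, 0, 0, 0, 0, 0, -1], [0, 0, 0, 0, 0, 0, -1], [0, 0, 0, 0, 0, 0, -1]]]'

```text
time: 15.42
tool_pos: [0.6244, -0.0115, 0.1775]
tcp_rot: [2.014, 2.411, -0.0]
wrist_force: [-0.2, -0.1, -1.0]
width: -0.0
grip_force: 0.0
```

Request:
jog_arm --increments '[[[0, 0, 0.012, 0, 0, 0, -1], [0, 0, 0, 0, 0, 0, -1], [0, 0, 0, 0, 0, 0, -1], [0, 0, 0, 0, 0, 0, -1], [0, 0, 0, 0, 0, 0, -1]]]'

```text
time: 15.83
tool_pos: [0.6244, -0.0115, 0.1771]
tcp_rot: [2.014, 2.411, -0.0]
wrist_force: [-0.1, -0.1, 0.6]
width: 0.0
grip_force: 0.0
```

Request:
jog_arm --increments '[[[0, 0, 0.012, 0, 0, 0, -1], [0, 0, 0, 0, 0, 0, -1], [0, 0, 0, 0, 0, 0, -1], [0, 0, 0, 0, 0, 0, -1], [0, 0, 0, 0, 0, 0, -1]]]'

```text
time: 16.25
tool_pos: [0.6244, -0.0115, 0.1768]
tcp_rot: [2.014, 2.411, 0.0]
wrist_force: [-0.3, -0.6, 0.8]
width: -0.0
grip_force: 0.0
```

Request:
jog_arm --increments '[[[0, 0, 0.012, 0, 0, 0, -1], [0, 0, 0, 0, 0, 0, -1], [0, 0, 0, 0, 0, 0, -1], [0, 0, 0, 0, 0, 0, -1], [0, 0, 0, 0, 0, 0, -1]]]'

```text
time: 16.67
tool_pos: [0.6244, -0.0115, 0.1764]
tcp_rot: [2.014, 2.411, -0.0]
wrist_force: [-0.4, -0.4, 0.2]
width: 0.003
grip_force: 0.0
```

Request:
jog_arm --increments '[[[-0.05, 0, 0.012, 0, 0, 0, -1], [0, 0, 0, 0, 0, 0, -1], [0, 0, 0, 0, 0, 0, -1], [0, 0, 0, 0, 0, 0, -1], [0, 0, 0, 0, 0, 0, -1]]]'

```text
time: 17.08
tool_pos: [0.6247, -0.0129, 0.176]
tcp_rot: [-2.014, -2.411, 0.0]
wrist_force: [0.3, -0.7, -0.2]
width: -0.001
grip_force: 0.0
```

Request:
jog_arm --increments '[[[0, 0, 0.012, 0, 0, 0, -1], [0, 0, 0, 0, 0, 0, -1], [0, 0, 0, 0, 0, 0, -1], [0, 0, 0, 0, 0, 0, -1], [0, 0, 0, 0, 0, 0, -1]]]'

```text
time: 17.5
tool_pos: [0.6247, -0.0129, 0.1757]
tcp_rot: [2.014, 2.411, -0.0]
wrist_force: [-0.7, -0.5, 0.2]
width: -0.001
grip_force: 0.0
```

Request:
jog_arm --increments '[[[0, 0, 0.01, 0, 0, 0, -1], [0, 0, 0, 0, 0, 0, -1], [0, 0, 0, 0, 0, 0, -1], [0, 0, 0, 0, 0, 0, -1], [0, 0, 0, 0, 0, 0, -1]]]'

```text
time: 17.92
tool_pos: [0.6247, -0.013, 0.1755]
tcp_rot: [2.014, 2.411, 0.0]
wrist_force: [-0.3, -0.2, 0.7]
width: -0.0
grip_force: 0.5
```

Request:
jog_arm --increments '[[[0, 0, 0.012, 0, 0, 0, -1], [0, 0, 0, 0, 0, 0, -1], [0, 0, 0, 0, 0, 0, -1], [0, 0, 0, 0, 0, 0, -1], [0, 0, 0, 0, 0, 0, -1]]]'

```text
time: 18.33
tool_pos: [0.6248, -0.013, 0.1752]
tcp_rot: [2.014, 2.41, 0.0]
wrist_force: [-1.5, -0.0, 2.6]
width: -0.0
grip_force: 1.5
```

```bash
python3 -c "
from h import *
for i in range(3): shot('side'); s=read_state(); print(s['grip_force'],s['wrist_force'],s['tool_pos'],s['joint_torque'].round(2))"; python3 watch.py A 2 Apre
```

```text
1.5154249593615532 [-0.39052128 -0.06975505  3.0175596 ] [ 0.62478693 -0.01299303  0.17523505] [  0.13 -46.58 -31.83   0.08  -0.21  -0.  ]
1.5637961961328983 [-1.77841488 -0.77636972  3.00640223] [ 0.62476877 -0.01297711  0.17520362] [  0.14 -46.52 -31.78   0.09  -0.21  -0.  ]
1.6095256805419922 [-0.48486143 -0.01471763  2.75142248] [ 0.62478759 -0.01297429  0.17521048] [  0.14 -46.46 -31.74   0.09  -0.21  -0.  ]
A [np.float64(2.6)]
B [np.float64(11.5)]
C [np.float64(11.3)]
t 18.5333 18.5833
```

Request:
jog_arm --increments '[[[0, 0, 0.014, 0, 0, 0, -1], [0, 0, 0, 0, 0, 0, -1], [0, 0, 0, 0, 0, 0, -1], [0, 0, 0, 0, 0, 0, -1], [0, 0, 0, 0, 0, 0, -1]]]'

```text
time: 19.0
tool_pos: [0.6249, -0.013, 0.175]
tcp_rot: [2.014, 2.41, 0.0]
wrist_force: [-1.6, -0.5, 4.9]
width: -0.004
grip_force: 2.6
```

Request:
jog_arm --increments '[[[0, 0, 0.009, 0, 0, 0, -1], [-0.13, 0, 0, 0, 0, 0, -1], [-0.14, 0, 0, 0, 0, 0, -1], [-0.14, 0, 0, 0, 0, 0, -1], [-0.13, 0, 0, 0, 0, 0, -1]]]'

```text
time: 19.42
tool_pos: [0.6279, -0.0283, 0.175]
tcp_rot: [-2.015, -2.41, -0.003]
wrist_force: [-1.4, 2.3, 6.8]
width: 0.001
grip_force: 3.1
```

```bash
python3 watch.py A 2 Apost; python3 -c "
from h import *
s=read_state(); print(s['grip_force'],s['wrist_force'],s['tool_pos'])
a=np.load('w_Apre.npy')[0];b=np.load('w_Apost.npy')[0];print(abs(a-b).mean())"
```

```text
A [np.float64(5.0)]
B [np.float64(7.6)]
C [np.float64(13.3)]
t 19.4667 19.5167
3.12293479219079 [-1.01707177  1.35272089  6.42887538] [ 0.62800448 -0.0287232   0.17495912]
23.77133655394525
```

Request:
jog_arm --increments '[[[0, 0, -0.1, 0, 0, 0, -1], [0.54, 0, 0, 0, 0, 0, -1], [0, 0, 0, 0, 0, 0, -1], [0, 0, 0.08, 0, 0, 0, -1], [0, 0, 0.018, 0, 0, 0, -1]]]'

```text
time: 19.93
tool_pos: [0.6249, -0.013, 0.1745]
tcp_rot: [2.013, 2.411, 0.0]
wrist_force: [-0.0, 1.0, 6.4]
width: -0.002
grip_force: 3.3
```

Request:
jog_arm --increments '[[[0, 0, 0, 0, 0, 0, -1], [-0.13, 0, 0, 0, 0, 0, -1], [-0.14, 0, 0, 0, 0, 0, -1], [-0.14, 0, 0, 0, 0, 0, -1], [-0.13, 0, 0, 0, 0, 0, -1]]]'

```text
time: 20.35
tool_pos: [0.6279, -0.0291, 0.175]
tcp_rot: [2.015, 2.411, 0.001]
wrist_force: [-0.6, 2.9, 5.2]
width: -0.002
grip_force: 3.0
```

Request:
jog_arm --increments '[[[0, 0, -0.5, 0, 0, 0, -1], [0, -1, -1, 0, 0, 0, -1], [0, -1, -1, 0, 0, 0, -1], [0, -1, 0, 0, 0, 0, -1], [0, 0, 0, 0, 0, 0, -1]]]'

```text
time: 20.77
tool_pos: [0.5363, -0.0459, 0.2489]
tcp_rot: [-2.015, -2.409, 0.003]
wrist_force: [-1.0, 0.7, -0.5]
width: 0.001
grip_force: 0.0
```

```bash
python3 watch.py A 3 Aend; python3 - <<'E'
from h import *
P=viewer.camera_params('side'); u,v=proj((.6257,-.0204,.092),P)[0].round().astype(int)
b=np.load('side0.npz')['im'][v-13:v+14,u-11:u+12]
im,d,_=shot('side'); a=im[v-13:v+14,u-11:u+12]
print(abs(a.astype(float)-b).mean())
cv2.imwrite('pics/cmp.png',np.hstack([cv2.resize(x,None,fx=14,fy=14,interpolation=cv2.INTER_CUBIC) for x in(b,a)]))
E
```

```text
A [np.float64(2.6), np.float64(2.6)]
B [np.float64(2.9), np.float64(2.5)]
C [np.float64(11.4), np.float64(11.7)]
t 20.8167 20.9167
15.864197530864198
```

View pics/cmp.png

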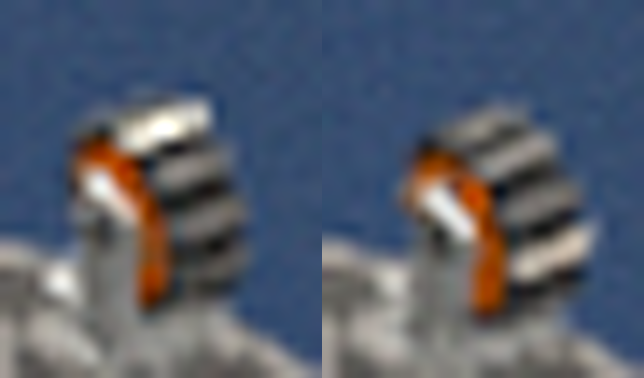

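The white stripe moved from the top at (165,125) down to (555,250), roughly 75–80°, and the wheel stopped at once with about 2.5 N of drag. A is the bad castor, while B and C ran on freely. Now I'll go over A with half-open fingers.

```bash
python3 -c "
from h import *
go((.6259,-.016,.195),100,g=0)"
```

```text
pos [ 0.5404 -0.045   0.2477] yaw 100.21 Rz [-2.e-04 -1.e-04 -1.e+00] F [-0.2 -0.2  0. ]
[[0.089, 0.596, 0.351, 0.0, 0.0, 0.007, 0.0], [0.09, 0.596, 0.351, 0.0, 0.0, 0.007, 0.0], [0.09, 0.595, 0.351, 0.0, 0.0, 0.007, 0.0], [0.091, 0.595, 0.351, 0.0, 0.0, 0.007, 0.0], [0.091, 0.595, 0.351, 0.0, 0.0, 0.007, 0.0]]
```

Request:
jog_arm --increments '[[[0.09, 0.595, 0.35, 0, 0, 0, 0], [0.09, 0.595, 0.35, 0, 0, 0, 0], [0.09, 0.595, 0.35, 0, 0, 0, 0], [0.09, 0.595, 0.35, 0, 0, 0, 0], [0.09, 0.595, 0.35, 0, 0, 0, 0]]]'

```text
time: 21.38
tool_pos: [0.627, -0.0151, 0.1939]
tcp_rot: [-2.014, -2.41, 0.001]
wrist_force: [0.2, -0.3, -0.1]
width: 0.501
grip_force: 0.0
```

Request:
jog_arm --increments '[[[0, 0, 0.3, 0, 0, 0, 0], [0, 0, 0.3, 0, 0, 0, 0], [0, 0, 0, 0, 0, 0, 0], [0, 0, 0, 0, 0, 0, 0], [0, 0, 0, 0, 0, 0, 0]]]'

```text
time: 21.8
tool_pos: [0.625, -0.0158, 0.1779]
tcp_rot: [-2.015, -2.41, 0.0]
wrist_force: [-0.2, 0.4, -0.3]
width: 0.501
grip_force: 0.0
```

```bash
python3 - <<'E'
from h import *
go((.6259,-.016,.130),g=0)
im,d,p=shot('side'); u,v=proj((.6257,-.016,.1),p)[0].round().astype(int)
cv2.imwrite('pics/ov.png',cv2.resize(im[v-30:v+30,u-40:u+40],None,fx=8,fy=8,interpolation=cv2.INTER_CUBIC))
E
```

```text
pos [ 0.625  -0.0158  0.1779] yaw 100.22 Rz [-3.e-04 -1.e-04 -1.e+00] F [-0.2  0.4 -0.3]
[[-0.002, 0.006, 0.319, -0.001, 0.0, 0.0, 0.0], [-0.002, 0.006, 0.319, -0.001, 0.0, 0.0, 0.0], [-0.002, 0.006, 0.319, -0.001, 0.0, 0.0, 0.0], [-0.002, 0.006, 0.319, -0.001, 0.0, 0.0, 0.0], [-0.002, 0.006, 0.319, -0.001, 0.0, 0.0, 0.0]]
```

View pics/ov.png

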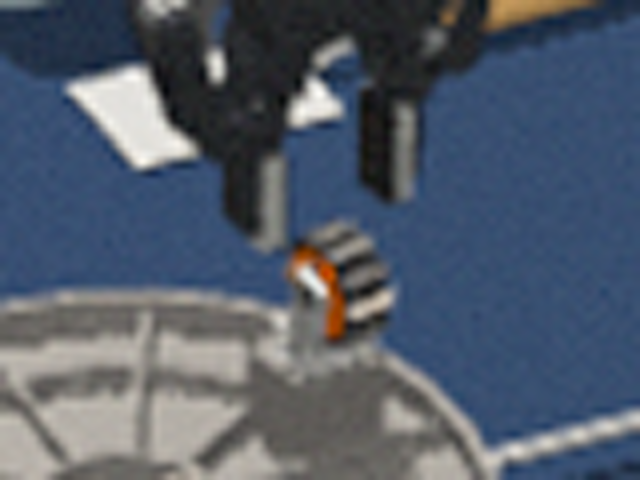

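The open fingers, with tips near (270,245) and (395,195), straddle the wheel at (340,280). I'll go down and close.

Request:
jog_arm --increments '[[[0, 0, 0.32, 0, 0, 0, 0], [0, 0, 0.32, 0, 0, 0, 0], [0, 0, 0.32, 0, 0, 0, 0], [0, 0, 0.32, 0, 0, 0, 0], [0, 0, 0.3, 0, 0, 0, 0]]]'

```text
time: 22.27
tool_pos: [0.6248, -0.0155, 0.1288]
tcp_rot: [-2.014, -2.41, 0.001]
wrist_force: [-0.4, -0.3, 0.7]
width: 0.5
grip_force: 0.0
```

Request:
jog_arm --increments '[[[0, 0, 0, 0, 0, 0, -0.3], [0, 0, 0, 0, 0, 0, -0.36], [0, 0, 0, 0, 0, 0, -0.4], [0, 0, 0, 0, 0, 0, -0.44], [0, 0, 0, 0, 0, 0, -0.5]]]' --force 20

```text
time: 22.68
tool_pos: [0.626, -0.0155, 0.1308]
tcp_rot: [2.014, 2.41, 0.001]
wrist_force: [0.7, 0.5, -2.3]
width: 0.278
grip_force: 20.9
```

Request:
jog_arm --increments '[[[0, 0, 0, 0, 0, 0, -0.6], [0, 0, 0, 0, 0, 0, -0.6], [0, 0, -0.03, 0, 0, 0, -0.6], [0, 0, -0.03, 0, 0, 0, -0.6], [0, 0, -0.03, 0, 0, 0, -0.6]]]' --force 45

```text
time: 23.1
tool_pos: [0.6255, -0.0155, 0.1328]
tcp_rot: [2.014, 2.411, 0.0]
wrist_force: [1.4, -0.1, -5.1]
width: 0.275
grip_force: 46.8
```

Request:
jog_arm --increments '[[[0, 0, -0.05, 0, 0, 0, -0.6], [0, 0, -0.1, 0, 0, 0, -0.6], [0, 0, -0.1, 0, 0, 0, -0.6], [0, 0, -0.1, 0, 0, 0, -0.6], [0, 0, -0.1, 0, 0, 0, -0.6]]]'

```text
time: 23.52
tool_pos: [0.6255, -0.0156, 0.1474]
tcp_rot: [2.015, 2.411, 0.0]
wrist_force: [1.3, -0.2, -1.6]
width: 0.27
grip_force: 47.2
```

Request:
jog_arm --increments '[[[0, 0, -0.5, 0, 0, 0, -0.6], [0, 0, -0.8, 0, 0, 0, -0.6], [0, 0, -0.7, 0, 0, 0, -0.6], [0, 0, 0, 0, 0, 0, -0.6], [0, 0, 0, 0, 0, 0, -0.6]]]'

```text
time: 23.93
tool_pos: [0.6264, -0.0155, 0.2089]
tcp_rot: [2.013, 2.408, 0.004]
wrist_force: [-0.0, 0.1, -2.1]
width: 0.276
grip_force: 47.4
```

```bash
python3 - <<'E'
from h import *
s=read_state(); print(s['tool_pos'],s['tcp_rot'],s['wrist_force'])
for n in('side','top'):
    im,d,p=shot(n); np.savez(f'hA_{n}.npz',im=im,d=d)
    if n=='side':
        u,v=proj(np.array(s['tool_pos'])-[0,0,.085],p)[0].round().astype(int); print('center px',u,v)
        cv2.imwrite('pics/hA.png',cv2.resize(im[v-40:v+40,u-50:u+50],None,fx=7,fy=7,interpolation=cv2.INTER_CUBIC))
# dish
D=np.load('top0.npz');p=viewer.camera_params('top');w=world(D['d'],p)
m=((w[...,2]>.03)&(w[...,2]<.055)&(w[...,1]>.2)&(w[...,1]<.42)&(w[...,0]>.35)&(w[...,0]<.58)).astype(np.uint8)
c=np.vstack([x for x in cv2.findContours(m,0,1)[0]])[:,0]; print('dish',cv2.minAreaRect(np.float32(plane(c,.045,p)[:,:2]*1000)))
go((.475,.335,.25),100,g=-.6)
E
```

```text
[ 0.62643223 -0.01549197  0.2088852 ] [2.01256204 2.40848272 0.0036669 ] [-0.01921968  0.11512267 -2.06823526]
center px 343 223
dish ((474.0440673828125, 325.6484375), (190.05313110351562, 151.60655212402344), 6.493237018585205)
pos [ 0.6246 -0.0154  0.2058] yaw 100.23 Rz [-1.7e-03  2.0e-04 -1.0e+00] F [ 0.6 -0.1 -2.2]
[[0.825, -0.189, -0.098, -0.001, 0.0, 0.003, -0.6], [0.825, -0.189, -0.098, -0.001, 0.0, 0.003, -0.6], [0.825, -0.189, -0.098, -0.001, 0.0, 0.003, -0.6], [0.825, -0.19, -0.098, -0.001, 0.0, 0.003, -0.6], [0.825, -0.19, -0.098, -0.001, 0.0, 0.003, -0.6]]
[[0.825, -0.19, -0.098, -0.001, 0.0, 0.003, -0.6], [0.825, -0.19, -0.098, -0.001, 0.0, 0.003, -0.6], [0.825, -0.191, -0.098, -0.001, 0.0, 0.003, -0.6], [0.825, -0.191, -0.098, -0.001, 0.0, 0.003, -0.6], [0.825, -0.191, -0.098, -0.001, 0.0, 0.003, -0.6]]
[[0.825, -0.191, -0.098, -0.001, 0.0, 0.003, -0.6], [0.825, -0.191, -0.098, -0.001, 0.0, 0.003, -0.6], [0.825, -0.192, -0.098, -0.001, 0.0, 0.003, -0.6], [0.825, -0.192, -0.098, -0.001, 0.0, 0.003, -0.6], [0.825, -0.192, -0.098, -0.001, 0.0, 0.003, -0.6]]
```

View pics/hA.png

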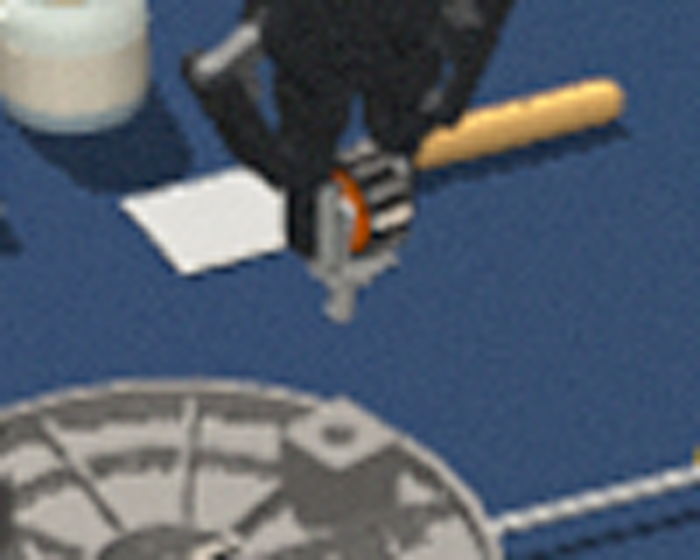

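The drawn castor hangs upright, with its stem tip at (342,315), and the emptied socket hole shows at (340,433). Off to the dish.

Request:
jog_arm --increments '[[[0.8, -0.19, -0.1, 0, 0, 0, -0.6], [0.81, -0.19, -0.1, 0, 0, 0, -0.6], [0.81, -0.19, -0.1, 0, 0, 0, -0.6], [0.81, -0.19, -0.1, 0, 0, 0, -0.6], [0.81, -0.19, -0.1, 0, 0, 0, -0.6]]]'

```text
time: 24.45
tool_pos: [0.574, 0.0994, 0.2195]
tcp_rot: [-2.013, -2.408, 0.005]
wrist_force: [0.0, -0.3, -0.3]
width: 0.273
grip_force: 47.2
```

Request:
jog_arm --increments '[[[0.81, -0.19, -0.1, 0, 0, 0, -0.6], [0.81, -0.19, -0.1, 0, 0, 0, -0.6], [0.81, -0.19, -0.1, 0, 0, 0, -0.6], [0.81, -0.19, -0.1, 0, 0, 0, -0.6], [0.81, -0.19, -0.1, 0, 0, 0, -0.6]]]'

```text
time: 24.87
tool_pos: [0.5244, 0.2138, 0.2345]
tcp_rot: [-2.013, -2.409, 0.005]
wrist_force: [-0.0, -0.3, -0.6]
width: 0.274
grip_force: 47.2
```

Request:
jog_arm --increments '[[[0.81, -0.19, -0.1, 0, 0, 0, -0.6], [0.81, -0.19, -0.1, 0, 0, 0, -0.6], [0.81, -0.19, -0.1, 0, 0, 0, -0.6], [0.81, -0.19, -0.1, 0, 0, 0, -0.6], [0.81, -0.19, 0, 0, 0, 0, -0.6]]]'

```text
time: 25.28
tool_pos: [0.4752, 0.3283, 0.2471]
tcp_rot: [-2.014, -2.41, 0.004]
wrist_force: [-0.3, 1.2, -1.2]
width: 0.271
grip_force: 47.2
```

Request:
jog_arm --increments '[[[0, 0, 0.8, 0, 0, 0, -0.6], [0, 0, 0.9, 0, 0, 0, -0.6], [0, 0, 0.9, 0, 0, 0, -0.6], [0, 0, 0.9, 0, 0, 0, -0.6], [0, 0, 0.6, 0, 0, 0, -0.6]]]'

```text
time: 25.7
tool_pos: [0.4738, 0.3262, 0.1208]
tcp_rot: [-2.013, -2.409, 0.011]
wrist_force: [-0.5, -0.5, -1.5]
width: 0.274
grip_force: 47.3
```

Request:
jog_arm --increments '[[[0, 0, 0.15, 0, 0, 0, -0.6], [0, 0, 0, 0, 0, 0, -0.4], [0, 0, 0, 0, 0, 0, 0], [0, 0, 0, 0, 0, 0, 0.4], [0, 0, 0, 0, 0, 0, 0.6]]]'

```text
time: 26.12
tool_pos: [0.4779, 0.3284, 0.1231]
tcp_rot: [2.014, 2.41, 0.005]
wrist_force: [-0.2, 0.6, 1.3]
width: 0.718
grip_force: 0.0
```

Request:
jog_arm --increments '[[[0, 0, -0.3, 0, 0, 0, 0.6], [0, 0, -0.6, 0, 0, 0, 0.6], [0, 0, -1, 0, 0, 0, 0.6], [0, 0, -1, 0, 0, 0, 0.4], [0, 0, -1, 0, 0, 0, 0]]]'

```text
time: 26.53
tool_pos: [0.4767, 0.3277, 0.241]
tcp_rot: [2.014, 2.41, 0.002]
wrist_force: [0.2, 0.0, 0.5]
width: 0.574
grip_force: 0.0
```

```bash
python3 - <<'E'
from h import *
im,d,p=shot('side'); w=world(d,p)
q=w[(abs(w[...,0]-.474)<.085)&(abs(w[...,1]-.326)<.065)&(w[...,2]>.02)&(w[...,2]<.1)]
print(len(q),q.mean(0),q.max(0),q.min(0))
u,v=proj((.474,.326,.02),p)[0].round().astype(int)
a=cv2.resize(im[v-30:v+30,u-40:u+40],None,fx=6,fy=6,interpolation=cv2.INTER_CUBIC)
im2,_,p2=shot('top');u,v=proj((.53,-.1,.05),p2)[0].round().astype(int)
cv2.imwrite('pics/dish.png',a)
go((.4395,-.358,.25),100,g=0)
E
```

```text
130 [0.48566641 0.32240392 0.0308084 ] [0.55889038 0.39098226 0.04708017] [0.38981951 0.26121244 0.02009082]
pos [0.48   0.3298 0.2469] yaw 100.24 Rz [ 0.0121  0.0076 -0.9999] F [0.7 0.9 0.6]
[[-0.893, -0.216, -0.012, 0.005, -0.002, 0.002, 0.0], [-0.893, -0.216, -0.011, 0.005, -0.002, 0.002, 0.0], [-0.893, -0.216, -0.011, 0.005, -0.002, 0.002, 0.0], [-0.893, -0.216, -0.011, 0.005, -0.002, 0.002, 0.0], [-0.893, -0.215, -0.011, 0.005, -0.002, 0.002, 0.0]]
[[-0.893, -0.215, -0.01, 0.005, -0.002, 0.002, 0.0], [-0.893, -0.215, -0.01, 0.005, -0.002, 0.002, 0.0], [-0.893, -0.215, -0.01, 0.005, -0.002, 0.002, 0.0], [-0.893, -0.215, -0.009, 0.005, -0.002, 0.002, 0.0], [-0.893, -0.215, -0.009, 0.005, -0.002, 0.002, 0.0]]
[[-0.893, -0.215, -0.009, 0.005, -0.002, 0.002, 0.0], [-0.893, -0.214, -0.008, 0.005, -0.002, 0.002, 0.0], [-0.893, -0.214, -0.008, 0.005, -0.002, 0.002, 0.0], [-0.893, -0.214, -0.008, 0.005, -0.002, 0.002, 0.0], [-0.893, -0.214, -0.008, 0.005, -0.002, 0.002, 0.0]]
[[-0.893, -0.214, -0.007, 0.005, -0.002, 0.002, 0.0], [-0.893, -0.214, -0.007, 0.005, -0.002, 0.002, 0.0], [-0.893, -0.214, -0.007, 0.005, -0.002, 0.002, 0.0], [-0.894, -0.213, -0.006, 0.005, -0.002, 0.002, 0.0], [-0.894, -0.213, -0.006, 0.005, -0.002, 0.002, 0.0]]
[[-0.894, -0.213, -0.006, 0.005, -0.002, 0.002, 0.0], [-0.894, -0.213, -0.005, 0.005, -0.002, 0.002, 0.0], [-0.894, -0.213, -0.005, 0.005, -0.002, 0.002, 0.0], [-0.894, -0.213, -0.005, 0.005, -0.002, 0.002, 0.0], [-0.894, -0.213, -0.004, 0.005, -0.002, 0.002, 0.0]]
```

View pics/dish.png

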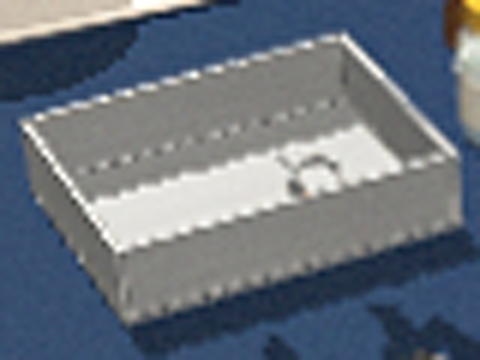

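The bad castor lies in the dish at (310,175). Next is the spare.

Request:
jog_arm --increments '[[[-0.89, -0.216, 0, 0, 0, 0, 0], [-0.895, -0.216, 0, 0, 0, 0, 0], [-0.895, -0.216, 0, 0, 0, 0, 0], [-0.895, -0.216, 0, 0, 0, 0, 0], [-0.895, -0.216, 0, 0, 0, 0, 0]]]'

```text
time: 27.05
tool_pos: [0.4683, 0.1889, 0.2389]
tcp_rot: [2.013, 2.411, 0.002]
wrist_force: [-0.1, 0.4, 0.1]
width: 0.502
grip_force: 0.0
```

Request:
jog_arm --increments '[[[-0.895, -0.215, 0, 0, 0, 0, 0], [-0.895, -0.215, 0, 0, 0, 0, 0], [-0.895, -0.215, 0, 0, 0, 0, 0], [-0.895, -0.215, 0, 0, 0, 0, 0], [-0.895, -0.215, 0, 0, 0, 0, 0]]]'

```text
time: 27.47
tool_pos: [0.4604, 0.0508, 0.239]
tcp_rot: [2.013, 2.41, 0.002]
wrist_force: [0.7, 0.1, 0.3]
width: 0.503
grip_force: 0.0
```

Request:
jog_arm --increments '[[[-0.895, -0.215, 0, 0, 0, 0, 0], [-0.895, -0.215, 0, 0, 0, 0, 0], [-0.895, -0.215, 0, 0, 0, 0, 0], [-0.895, -0.215, 0, 0, 0, 0, 0], [-0.895, -0.215, 0, 0, 0, 0, 0]]]'

```text
time: 27.88
tool_pos: [0.4525, -0.0871, 0.239]
tcp_rot: [2.014, 2.41, 0.001]
wrist_force: [0.6, -0.3, 0.9]
width: 0.499
grip_force: 0.0
```

Request:
jog_arm --increments '[[[-0.895, -0.214, 0, 0, 0, 0, 0], [-0.895, -0.214, 0, 0, 0, 0, 0], [-0.895, -0.214, 0, 0, 0, 0, 0], [-0.895, -0.214, 0, 0, 0, 0, 0], [-0.895, -0.214, 0, 0, 0, 0, 0]]]'

```text
time: 28.3
tool_pos: [0.4448, -0.225, 0.239]
tcp_rot: [2.014, 2.409, 0.0]
wrist_force: [0.8, 0.0, 0.2]
width: 0.5
grip_force: 0.0
```

Request:
jog_arm --increments '[[[-0.895, -0.213, 0, 0, 0, 0, 0], [-0.895, -0.213, 0, 0, 0, 0, 0], [-0.895, -0.213, 0, 0, 0, 0, 0], [-0.88, -0.213, 0, 0, 0, 0, 0], [-0.88, -0.213, 0, 0, 0, 0, 0]]]'

```text
time: 28.72
tool_pos: [0.437, -0.3619, 0.2389]
tcp_rot: [2.014, 2.409, 0.0]
wrist_force: [0.5, 0.0, -0.1]
width: 0.5
grip_force: 0.0
```

```bash
python3 - <<'E'
from h import *
shot('top')
go((.4391,-.358,.1225),100,g=0)
# A in-hand stem and emptied socket, side view
im=np.load('hA_side.npz')['im'];p=viewer.camera_params('side')
h=cv2.cvtColor(im,cv2.COLOR_BGR2HSV)
for v in range(220,232): print(v,''.join('#' if h[v,u,1]<90 else '.' for u in range(325,360)))
g=cv2.cvtColor(im,cv2.COLOR_BGR2GRAY)
print(g[241:250,334:351])
print(proj((.6259,-.0112,.048),p),plane([(341.6,244.9)],.048,p))
E
```

```text
pos [ 0.437  -0.3664  0.2394] yaw 100.15 Rz [ 0.0017 -0.0056 -1.    ] F [ 1.3 -4.2  1.4]
[[0.057, 0.023, 0.779, 0.001, 0.011, 0.005, 0.0], [0.057, 0.023, 0.779, 0.001, 0.011, 0.005, 0.0], [0.056, 0.023, 0.779, 0.001, 0.011, 0.005, 0.0], [0.055, 0.023, 0.779, 0.001, 0.011, 0.005, 0.0], [0.054, 0.023, 0.779, 0.001, 0.011, 0.005, 0.0]]
220 ##.........##############..........
221 ............###########............
222 ............##########.............
223 ..............#######..............
224 ...............####................
225 ...............####................
226 ..............#####................
227 ..............#####................
228 ...............####................
229 ...................................
230 ...................................
231 ...................................
[[101  93 103 123 162 185 175 175 177 169 134  98  76  74  72  76  78]
 [102 116 129 156 167 172 172 170 174 176 171 153 122  86  72  75  75]
 [131 156 162 175 174 161 152 151 156 163 170 174 168 128  98  78  74]
 [160 177 173 175 161 119 100 115 114 134 165 175 174 168 153 121  91]
 [145 170 176 174 161 121  95  97 101 133 169 175 175 171 168 148 132]
 [ 98 135 164 173 175 153 134 133 141 159 176 176 167 149 127 114 142]
 [ 89  89 113 147 168 180 177 178 178 174 172 158 137 104  83  85 101]
 [ 87  90  91  98 135 160 173 179 175 159 138 103  82  86  91  85  87]
 [ 90  93  94  88  92 113 142 155 136 107  84  90  92  91  91  91  88]]
[[341.43757894 245.31294173]] [[ 0.6270677  -0.00962891  0.048     ]]
```

Request:
jog_arm --increments '[[[0, 0, 0.5, 0, 0, 0, 0], [0, 0, 0.5, 0, 0, 0, 0], [0, 0, 0.5, 0, 0, 0, 0], [0, 0, 0, 0, 0, 0, 0], [0, 0, 0, 0, 0, 0, 0]]]'

```text
time: 29.18
tool_pos: [0.4367, -0.3599, 0.1927]
tcp_rot: [-2.013, -2.409, -0.0]
wrist_force: [0.1, -0.3, 0.3]
width: 0.499
grip_force: 0.0
```

```bash
python3 - <<'E'
from h import *
go((.4391,-.358,.1225),100,g=0)
E
```

```text
pos [ 0.4367 -0.3599  0.1927] yaw 100.23 Rz [-0.0013  0.0012 -1.    ] F [ 0.1 -0.3  0.3]
[[0.009, 0.018, 0.468, -0.002, -0.003, 0.008, 0.0], [0.009, 0.018, 0.468, -0.002, -0.003, 0.008, 0.0], [0.009, 0.018, 0.468, -0.002, -0.003, 0.008, 0.0], [0.01, 0.018, 0.468, -0.002, -0.003, 0.008, 0.0], [0.01, 0.018, 0.468, -0.002, -0.003, 0.008, 0.0]]
```

Request:
jog_arm --increments '[[[0.01, 0.03, 0.4, 0, 0, 0, 0], [0.01, 0.03, 0.5, 0, 0, 0, 0], [0.01, 0.02, 0.5, 0, 0, 0, 0], [0.01, 0, 0.5, 0, 0, 0, 0], [0.01, 0, 0.43, 0, 0, 0, 0]]]'

```text
time: 29.6
tool_pos: [0.4399, -0.3586, 0.123]
tcp_rot: [2.013, 2.41, -0.0]
wrist_force: [0.6, 1.0, 0.1]
width: 0.5
grip_force: 0.0
```

Request:
jog_arm --increments '[[[0, 0, 0, 0, 0, 0, -0.2], [0, 0, 0, 0, 0, 0, -0.36], [0, 0, 0, 0, 0, 0, -0.42], [0, 0, 0, 0, 0, 0, -0.5], [0, 0, 0, 0, 0, 0, -0.6]]]' --force 20

```text
time: 30.02
tool_pos: [0.4398, -0.359, 0.1241]
tcp_rot: [2.014, 2.41, -0.0]
wrist_force: [0.3, -0.1, 0.3]
width: 0.277
grip_force: 22.1
```

Request:
jog_arm --increments '[[[0, 0, 0, 0, 0, 0, -0.6], [0, 0, 0, 0, 0, 0, -0.6], [0, 0, -0.3, 0, 0, 0, -0.6], [0, 0, -0.6, 0, 0, 0, -0.6], [0, 0, -1, 0, 0, 0, -0.6]]]' --force 45

```text
time: 30.43
tool_pos: [0.4376, -0.3569, 0.1778]
tcp_rot: [-2.01, -2.405, -0.0]
wrist_force: [0.2, -0.6, -1.3]
width: 0.272
grip_force: 45.1
```

Request:
jog_arm --increments '[[[0, 0, -1, 0, 0, 0, -0.6], [0, 0, -0.7, 0, 0, 0, -0.6], [0, 0, 0, 0, 0, 0, -0.6], [0, 0, 0, 0, 0, 0, -0.6], [0, 0, 0, 0, 0, 0, -0.6]]]'

```text
time: 30.85
tool_pos: [0.439, -0.3581, 0.2305]
tcp_rot: [-2.014, -2.41, -0.0]
wrist_force: [0.4, 0.8, -2.2]
width: 0.269
grip_force: 45.1
```

```bash
python3 - <<'E'
from h import *
go((.6244,-.0079,.207),100,n=15,g=-.6)
E
```

```text
pos [ 0.439  -0.3581  0.2305] yaw 100.23 Rz [-7.e-04  7.e-04 -1.e+00] F [ 0.4  0.8 -2.2]
[[0.693, 0.544, 0.052, 0.0, -0.001, 0.003, -0.6], [0.693, 0.544, 0.052, 0.0, -0.001, 0.003, -0.6], [0.693, 0.543, 0.052, 0.0, -0.001, 0.003, -0.6], [0.693, 0.543, 0.052, 0.0, -0.001, 0.003, -0.6], [0.693, 0.543, 0.052, 0.0, -0.001, 0.003, -0.6]]
[[0.693, 0.543, 0.052, 0.0, -0.001, 0.003, -0.6], [0.694, 0.543, 0.052, 0.0, -0.001, 0.003, -0.6], [0.694, 0.543, 0.052, 0.0, -0.001, 0.003, -0.6], [0.694, 0.542, 0.052, 0.0, -0.001, 0.003, -0.6], [0.694, 0.542, 0.052, 0.0, -0.001, 0.003, -0.6]]
[[0.694, 0.542, 0.052, 0.0, -0.001, 0.003, -0.6], [0.694, 0.542, 0.052, 0.0, -0.001, 0.003, -0.6], [0.694, 0.542, 0.052, 0.0, -0.001, 0.003, -0.6], [0.695, 0.541, 0.052, 0.0, -0.001, 0.003, -0.6], [0.695, 0.541, 0.052, 0.0, -0.001, 0.003, -0.6]]
```

Request:
jog_arm --increments '[[[0.65, 0.5, 0, 0, 0, 0, -0.6], [0.7, 0.55, 0, 0, 0, 0, -0.6], [0.7, 0.55, 0, 0, 0, 0, -0.6], [0.7, 0.55, 0, 0, 0, 0, -0.6], [0.7, 0.55, 0, 0, 0, 0, -0.6]]]'

```text
time: 31.27
tool_pos: [0.4998, -0.2406, 0.2286]
tcp_rot: [-2.012, -2.407, 0.001]
wrist_force: [0.9, 0.6, -1.6]
width: 0.273
grip_force: 45.1
```

Request:
jog_arm --increments '[[[0.7, 0.55, 0, 0, 0, 0, -0.6], [0.7, 0.55, 0, 0, 0, 0, -0.6], [0.7, 0.55, 0, 0, 0, 0, -0.6], [0.7, 0.55, 0, 0, 0, 0, -0.6], [0.7, 0.54, 0, 0, 0, 0, -0.6]]]'

```text
time: 31.68
tool_pos: [0.562, -0.1227, 0.2285]
tcp_rot: [-2.012, -2.408, 0.003]
wrist_force: [0.5, -0.6, -0.1]
width: 0.274
grip_force: 45.1
```

Request:
jog_arm --increments '[[[0.7, 0.54, 0.1, 0, 0, 0, -0.6], [0.7, 0.54, 0.2, 0, 0, 0, -0.6], [0.7, 0.54, 0.2, 0, 0, 0, -0.6], [0.7, 0.54, 0.2, 0, 0, 0, -0.6], [0.65, 0.54, 0.1, 0, 0, 0, -0.6]]]'

```text
time: 32.1
tool_pos: [0.6227, -0.0066, 0.2034]
tcp_rot: [-2.011, -2.407, 0.006]
wrist_force: [0.2, -0.5, -2.5]
width: 0.276
grip_force: 45.1
```

Request:
jog_arm --increments '[[[0, 0, 0, 0, 0, 0, -0.6], [0, 0, 0, 0, 0, 0, -0.6], [0, 0, 0, 0, 0, 0, -0.6], [0, 0, 0, 0, 0, 0, -0.6], [0, 0, 0, 0, 0, 0, -0.6]]]'

```text
time: 32.52
tool_pos: [0.6237, -0.0091, 0.2068]
tcp_rot: [-2.015, -2.409, 0.001]
wrist_force: [0.3, 0.2, -0.2]
width: 0.274
grip_force: 45.1
```

```bash
python3 - <<'E'
from h import *
go((.6244,-.0079,.207),100,g=-.6)
im,d,p=shot('side'); np.savez('hS_side.npz',im=im,d=d); s=read_state()
A=np.load('hA_side.npz')['im']
for nm,I in(('A',A),('S',im)):
    h=cv2.cvtColor(I,cv2.COLOR_BGR2HSV)
    print(nm)
    for v in range(216,232): print(v,''.join('#' if h[v,u,1]<90 else '.' for u in range(325,360)))
    m=(h[221:235,330:352,1]<90)
u,v=341,222
cv2.imwrite('pics/hS.png',np.hstack([cv2.resize(I[v-40:v+40,u-28:u+28],None,fx=7,fy=7,interpolation=cv2.INTER_CUBIC) for I in(A,im)]))
E
```

```text
pos [ 0.6237 -0.0091  0.2068] yaw 100.17 Rz [-9.e-04 -1.e-04 -1.e+00] F [ 0.3  0.2 -0.2]
[[0.007, 0.006, -0.001, -0.002, 0.0, 0.006, -0.6], [0.007, 0.006, -0.001, -0.002, 0.0, 0.006, -0.6], [0.007, 0.006, -0.001, -0.002, 0.0, 0.006, -0.6], [0.007, 0.006, -0.001, -0.002, 0.0, 0.006, -0.6], [0.007, 0.006, -0.001, -0.002, 0.0, 0.006, -0.6]]
A
216 ##################....#####........
217 ##################...#####.........
218 #########.########..#####..........
219 ######.....##############..........
220 ##.........##############..........
221 ............###########............
222 ............##########.............
223 ..............#######..............
224 ...............####................
225 ...............####................
226 ..............#####................
227 ..............#####................
228 ...............####................
229 ...................................
230 ...................................
231 ...................................
S
216 ##############..########...........
217 ########################...........
218 ######################.............
219 ######....#############............
220 ##........#############............
221 ...........###########.............
222 ...........###########.............
223 ...........###########.............
224 ............#########..............
225 ..............#####................
226 ..............#####................
227 ..............#####................
228 ..............#####................
229 ..............#####................
230 ...............####................
231 ...............###.................
```

View pics/hS.png

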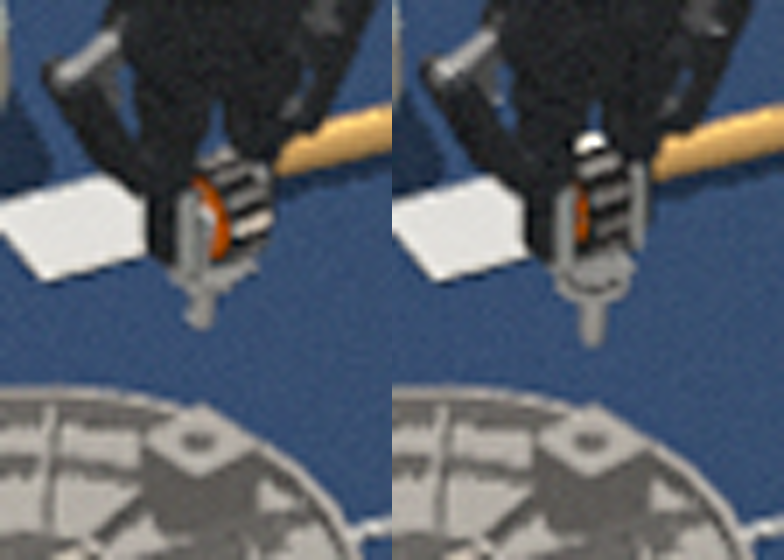

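Left is A in the hand, right is the spare. The spare hangs upright with its stem tip at (592,345), above the hole at (592,438). I'll check the offset along the view with the depth data.

```bash
python3 - <<'E'
from h import *
p=viewer.camera_params('side')
for nm in 'SA':
    D=np.load(f'h{nm}_side.npz');w=world(D['d'],p);h=cv2.cvtColor(D['im'],cv2.COLOR_BGR2HSV)
    m=np.zeros((480,640),bool); r=(225,231) if nm=='S' else (224,229)
    m[r[0]:r[1],340:343]=True; m&=(h[...,1]<90)&(D['d']>0)&(D['d']<np.median(D['d'][226,339:344])+.02)
    q=w[m]; print(nm,'stem surf',len(q),q.mean(0).round(4),q.std(0).round(4),'depth by row',[np.round(w[v,341],4).tolist() for v in range(r[0],r[1])])
    b=(abs(w[...,2]-.048)<.006)&(np.hypot(w[...,0]-.6262,w[...,1]+.011)<.028)&(D['d']>0)
    q=w[b]; rc=cv2.minAreaRect(np.float32(q[:,:2]*1000)); print('boss',len(q),q.mean(0).round(4),rc)
print('tip ray',plane([(341,230.5),(341,231)],.0973,p),'hole ray',plane([(340.8,244.6)],.048,p))
c=-np.array(p['R']).T@np.ravel(p['t']); v=np.array([.6244,-.008,.1])-c; print('view',v/np.linalg.norm(v))
E
```

```text
S stem surf 18 [ 0.6216 -0.0165  0.1113] [0.0025 0.0044 0.0074] depth by row [[0.6177, -0.0252, 0.1257], [0.6222, -0.0152, 0.1151], [0.6218, -0.0161, 0.1126], [0.6238, -0.0118, 0.1061], [0.6232, -0.0131, 0.1039], [0.6229, -0.0139, 0.1013]]
boss 124 [ 0.6256 -0.0131  0.0476] ((626.0424194335938, -11.387754440307617), (35.070960998535156, 38.78689956665039), 18.94137954711914)
A stem surf 13 [ 0.6241 -0.0117  0.1124] [0.0017 0.0031 0.0044] depth by row [[0.6231, -0.0129, 0.1197], [0.6245, -0.0099, 0.1144], [0.6225, -0.0145, 0.1146], [0.6222, -0.0151, 0.1118], [0.6226, -0.0144, 0.1081]]
boss 122 [ 0.6252 -0.0126  0.0474] ((625.4304809570312, -11.127059936523438), (39.21862030029297, 37.01214599609375), 21.7315731048584)
tip ray [[ 0.62425137 -0.01080935  0.0973    ]
 [ 0.62331778 -0.01295626  0.0973    ]] hole ray [[ 0.62560469 -0.00751594  0.048     ]]
view [ 0.33289089  0.75386707 -0.56645219]
```

The spare's stem axis is at about (0.6246, -0.0100) and the socket at about (0.6257, -0.0110), so they agree to about 1 mm. I'll go down to the mouth and then push in slowly.

Request:
jog_arm --increments '[[[0, 0.03, 0.3, 0, 0, 0, -0.6], [0, 0, 0.4, 0, 0, 0, -0.6], [0, 0, 0.4, 0, 0, 0, -0.6], [0, 0, 0.3, 0, 0, 0, -0.6], [0, 0, 0.1, 0, 0, 0, -0.6]]]'

```text
time: 32.98
tool_pos: [0.6232, -0.008, 0.1588]
tcp_rot: [-2.012, -2.407, 0.005]
wrist_force: [-0.5, 0.3, -1.8]
width: 0.273
grip_force: 45.2
```

Request:
jog_arm --increments '[[[0, 0, 0.05, 0, 0, 0, -0.6], [0, 0, 0.05, 0, 0, 0, -0.6], [0, 0, 0.05, 0, 0, 0, -0.6], [0, 0, 0, 0, 0, 0, -0.6], [0, 0, 0, 0, 0, 0, -0.6]]]'

```text
time: 33.4
tool_pos: [0.6255, -0.0079, 0.1582]
tcp_rot: [2.014, 2.41, 0.001]
wrist_force: [-0.4, 0.2, -1.6]
width: 0.271
grip_force: 45.2
```

Request:
jog_arm --increments '[[[0, 0, 0.04, 0, 0, 0, -0.6], [0, 0, 0.03, 0, 0, 0, -0.6], [0, 0, 0.03, 0, 0, 0, -0.6], [0, 0, 0, 0, 0, 0, -0.6], [0, 0, 0, 0, 0, 0, -0.6]]]'

```text
time: 33.82
tool_pos: [0.6251, -0.008, 0.1546]
tcp_rot: [-2.014, -2.411, 0.0]
wrist_force: [0.6, -0.8, -1.1]
width: 0.272
grip_force: 45.2
```

Request:
jog_arm --increments '[[[0, 0, 0.02, 0, 0, 0, -0.6], [0, 0, 0.02, 0, 0, 0, -0.6], [0, 0, 0.02, 0, 0, 0, -0.6], [0, 0, 0, 0, 0, 0, -0.6], [0, 0, 0, 0, 0, 0, -0.6]]]'

```text
time: 34.23
tool_pos: [0.6251, -0.0079, 0.1528]
tcp_rot: [-2.014, -2.411, 0.0]
wrist_force: [0.7, 0.3, -1.6]
width: 0.272
grip_force: 45.1
```

The stem is about 5 mm in without any force. Now through the grips.

Request:
jog_arm --increments '[[[0, 0, 0.05, 0, 0, 0, -0.6], [0, 0, 0.05, 0, 0, 0, -0.6], [0, 0, 0.05, 0, 0, 0, -0.6], [0, 0, 0.05, 0, 0, 0, -0.6], [0, 0, 0, 0, 0, 0, -0.6]]]'

```text
time: 34.65
tool_pos: [0.625, -0.0079, 0.1464]
tcp_rot: [-2.014, -2.41, 0.0]
wrist_force: [0.1, -0.9, -1.3]
width: 0.271
grip_force: 45.1
```

Request:
jog_arm --increments '[[[0, 0, 0.04, 0, 0, 0, -0.6], [0, 0, 0.04, 0, 0, 0, -0.6], [0, 0, 0.04, 0, 0, 0, -0.6], [0, 0, 0, 0, 0, 0, -0.6], [0, 0, 0, 0, 0, 0, -0.6]]]'

```text
time: 35.07
tool_pos: [0.6249, -0.0077, 0.1429]
tcp_rot: [-2.014, -2.41, 0.0]
wrist_force: [0.2, 2.4, -2.1]
width: 0.272
grip_force: 45.2
```

Request:
jog_arm --increments '[[[0.01, 0, 0.04, 0, 0, 0, -0.6], [0, 0, 0.04, 0, 0, 0, -0.6], [0, 0, 0.02, 0, 0, 0, -0.6], [0, 0, 0, 0, 0, 0, -0.6], [0, 0, 0, 0, 0, 0, -0.6]]]'

```text
time: 35.48
tool_pos: [0.625, -0.0076, 0.14]
tcp_rot: [-2.014, -2.41, 0.0]
wrist_force: [-0.6, 2.0, -0.3]
width: 0.269
grip_force: 45.3
```

Request:
jog_arm --increments '[[[0.01, 0, 0.04, 0, 0, 0, -0.6], [0, 0, 0.04, 0, 0, 0, -0.6], [0, 0, 0.02, 0, 0, 0, -0.6], [0, 0, 0, 0, 0, 0, -0.6], [0, 0, 0, 0, 0, 0, -0.6]]]'

```text
time: 35.9
tool_pos: [0.6251, -0.0074, 0.1371]
tcp_rot: [2.015, 2.411, 0.0]
wrist_force: [-0.4, 2.4, -1.2]
width: 0.27
grip_force: 45.3
```

Request:
jog_arm --increments '[[[0.02, 0, 0.04, 0, 0, 0, -0.6], [0, 0, 0.04, 0, 0, 0, -0.6], [0, 0, 0.03, 0, 0, 0, -0.6], [0, 0, 0, 0, 0, 0, -0.6], [0, 0, 0, 0, 0, 0, -0.6]]]'

```text
time: 36.32
tool_pos: [0.6251, -0.0069, 0.1339]
tcp_rot: [2.014, 2.41, 0.0]
wrist_force: [2.0, 0.9, -0.8]
width: 0.273
grip_force: 45.2
```

Request:
jog_arm --increments '[[[0, 0, 0.02, 0, 0, 0, -0.6], [0, 0, 0.02, 0, 0, 0, -0.6], [0, 0, 0, 0, 0, 0, -0.6], [0, 0, 0, 0, 0, 0, -0.6], [0, 0, 0, 0, 0, 0, -0.6]]]'

```text
time: 36.73
tool_pos: [0.625, -0.0068, 0.1328]
tcp_rot: [2.014, 2.411, 0.0]
wrist_force: [1.0, 0.9, -0.7]
width: 0.272
grip_force: 45.3
```

Request:
jog_arm --increments '[[[0, 0, 0.015, 0, 0, 0, -0.6], [0, 0, 0.015, 0, 0, 0, -0.6], [0, 0, 0, 0, 0, 0, -0.6], [0, 0, 0, 0, 0, 0, -0.6], [0, 0, 0, 0, 0, 0, -0.6]]]'

```text
time: 37.15
tool_pos: [0.625, -0.0068, 0.1322]
tcp_rot: [2.014, 2.411, -0.0]
wrist_force: [0.1, 0.3, 2.8]
width: 0.276
grip_force: 45.6
```

Request:
jog_arm --increments '[[[0, 0, 0.015, 0, 0, 0, -0.6], [0, 0, 0, 0, 0, 0, -0.6], [0, 0, 0, 0, 0, 0, -0.6], [0, 0, 0, 0, 0, 0, -0.6], [0, 0, 0, 0, 0, 0, -0.6]]]'

```text
time: 37.57
tool_pos: [0.625, -0.0069, 0.1321]
tcp_rot: [2.014, 2.411, 0.0]
wrist_force: [-1.2, -0.2, 5.8]
width: 0.272
grip_force: 46.1
```

Request:
jog_arm --increments '[[[0, 0, 0.015, 0, 0, 0, -0.6], [0, 0, 0, 0, 0, 0, -0.6], [0, 0, 0, 0, 0, 0, -0.6], [0, 0, 0, 0, 0, 0, -0.6], [0, 0, 0, 0, 0, 0, -0.6]]]'

```text
time: 37.98
tool_pos: [0.625, -0.0068, 0.1321]
tcp_rot: [2.014, 2.411, -0.0]
wrist_force: [-2.6, 0.7, 8.3]
width: 0.275
grip_force: 46.4
```

Request:
jog_arm --increments '[[[0, 0, 0.015, 0, 0, 0, -0.6], [0, 0, 0, 0, 0, 0, -0.6], [0, 0, 0, 0, 0, 0, -0.6], [0, 0, 0, 0, 0, 0, -0.6], [0, 0, 0, 0, 0, 0, -0.6]]]'

```text
time: 38.4
tool_pos: [0.6251, -0.0069, 0.1321]
tcp_rot: [2.014, 2.411, 0.0]
wrist_force: [-4.2, -0.3, 10.0]
width: 0.273
grip_force: 46.7
```

```bash
python3 - <<'E'
from h import *
for i in range(3):
    im,d,p=shot('side'); s=read_state(); print(s['tool_pos'].round(5),s['wrist_force'].round(2))
E
```

```text
[ 0.62504 -0.00686  0.13213] [-3.93  0.86  9.37]
[ 0.62506 -0.00684  0.13215] [-3.84 -0.14 10.27]
[ 0.62502 -0.00686  0.13212] [-4.32  0.46 10.28]
```

Request:
jog_arm --increments '[[[0, 0, 0.02, 0, 0, 0, -0.6], [0, 0, 0, 0, 0, 0, -0.6], [0, 0, 0, 0, 0, 0, -0.6], [0, 0, 0, 0, 0, 0, -0.6], [0, 0, 0, 0, 0, 0, -0.6]]]'

```text
time: 38.97
tool_pos: [0.6251, -0.0068, 0.1322]
tcp_rot: [2.014, 2.411, 0.0]
wrist_force: [-6.1, 0.5, 13.4]
width: 0.274
grip_force: 47.1
```

Request:
jog_arm --increments '[[[0, 0, -0.06, 0, 0, 0, -0.6], [0, 0, 0, 0, 0, 0, -0.6], [0, 0, 0, 0, 0, 0, -0.4], [0, 0, 0, 0, 0, 0, -0.2], [0, 0, 0, 0, 0, 0, 0]]]'

```text
time: 39.38
tool_pos: [0.6247, -0.0068, 0.1311]
tcp_rot: [-2.014, -2.41, 0.001]
wrist_force: [0.7, -1.0, -0.8]
width: 0.497
grip_force: 0.0
```

Request:
jog_arm --increments '[[[0, 0, 0, 0, 0, 0, 0], [0, 0, -0.3, 0, 0, 0, 0], [0, 0, -1, 0, 0, 0, 0], [0, 0, -1, 0, 0, 0, 0], [0, 0, -0.5, 0, 0, 0, 0]]]'

```text
time: 39.8
tool_pos: [0.6266, -0.0069, 0.22]
tcp_rot: [2.012, 2.408, 0.005]
wrist_force: [1.1, 0.2, 1.4]
width: 0.502
grip_force: 0.0
```

Request:
jog_arm --increments '[[[0, -1, -0.5, 0, 0, 0, 0], [0, -1, 0, 0, 0, 0, 0], [0, -1, 0, 0, 0, 0, 0], [0, -1, 0, 0, 0, 0, 0], [0, -1, 0, 0, 0, 0, 0]]]'

```text
time: 40.22
tool_pos: [0.4761, -0.0336, 0.2314]
tcp_rot: [2.014, 2.41, 0.001]
wrist_force: [0.1, -0.9, 0.2]
width: 0.502
grip_force: 0.0
```

```bash
python3 - <<'E'
from h import *
im,d,p=shot('side'); w=world(d,p); s=read_state(); print(s['time'],s['wrist_force'],s['tool_pos'])
W0=world(np.load('side0.npz')['d'],p)
for nm,c in(('A',(.6257,-.012)),('B',(.5271,-.13)),('C',(.476,.012))):
    for k,ww in(('0',W0),('now',w)):
        q=ww[(np.hypot(ww[...,0]-c[0],ww[...,1]-c[1])<.035)&(ww[...,2]>.085)&(ww[...,2]<.12)]
        print(nm,k,len(q),q.mean(0).round(4),np.percentile(q[:,2],[90,97]).round(4))
u,v=proj((.57,-.05,.06),p)[0].round().astype(int)
cv2.imwrite('pics/fin.png',cv2.resize(im[v-55:v+55,u-70:u+70],None,fx=5,fy=5,interpolation=cv2.INTER_CUBIC))
E
```

```text
40.2667 [-4.91490998  0.38986508 -0.69654282] [ 0.47026235 -0.03386497  0.2297358 ]
A 0 106 [ 0.625  -0.0247  0.0958] [0.1037 0.1046]
A now 130 [ 0.6225 -0.0089  0.0961] [0.1051 0.1068]
B 0 149 [ 0.5272 -0.1412  0.0974] [0.1056 0.1065]
B now 160 [ 0.5274 -0.1415  0.0965] [0.1054 0.1067]
C 0 116 [0.4765 0.002  0.0958] [0.1039 0.1051]
C now 112 [0.4765 0.0017 0.0966] [0.104  0.1048]
```

```bash
python3 - <<'E'
import numpy as np
for t in('B1','B2','Apre'):
    f=np.load(f'w_{t}.npy').mean(3) if t!='x' else 0
    print(t,f.shape)
    for x in f: print([int(v) for v in x[2:20,9:16].mean(1)])
from h import *
shot('side'); s=read_state(); print(s['time'],s['wrist_force'].round(1),s['joint_vel'].round(3),s['width'])
E
```

```text
B1 (5, 27, 23)
[134, 123, 134, 150, 152, 113, 87, 116, 109, 65, 47, 69, 87, 89, 76, 67, 81, 91]
[134, 123, 130, 149, 190, 181, 116, 97, 109, 81, 44, 56, 80, 97, 84, 65, 74, 88]
[134, 123, 133, 136, 139, 132, 99, 128, 192, 175, 84, 48, 70, 98, 97, 66, 67, 82]
[133, 123, 133, 137, 132, 136, 100, 76, 97, 105, 72, 43, 80, 137, 145, 91, 62, 74]
[134, 123, 133, 139, 132, 133, 109, 77, 78, 101, 90, 56, 51, 89, 108, 83, 58, 77]
B2 (3, 27, 23)
[133, 122, 133, 150, 151, 134, 106, 75, 90, 106, 83, 48, 51, 89, 111, 81, 60, 74]
[134, 122, 131, 142, 174, 198, 129, 83, 102, 97, 63, 42, 61, 95, 102, 70, 65, 81]
[133, 122, 132, 136, 136, 121, 106, 146, 192, 147, 65, 48, 76, 100, 86, 63, 69, 83]
Apre (2, 27, 23)
[100, 99, 100, 104, 106, 107, 120, 125, 80, 77, 91, 59, 54, 85, 93, 65, 66, 77]
[97, 98, 100, 105, 106, 107, 120, 123, 82, 76, 90, 61, 55, 86, 93, 65, 68, 78]
40.3167 [ 0.5  0.5 -0. ] [ 0.013  0.049 -0.083  0.014 -0.055  0.015] 0.4977986223977298
```

```bash
python3 -c "
from h import *
print(bot.finish_job())"
```

```text
the job is handed in; nothing more can be done
None
```

The job is handed in: the binding castor (the one farthest from the robot) lies in the dish, the spare is pushed fully home in its socket, and the other two wheels ran on well past a full turn; the system returned no verdict.

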